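# Complete the round sample carrier and slide it home under the reading arch

## Robot

A 7-joint arm with a two-finger parallel gripper is mounted at the origin on the work surface. World frame = base frame: x ahead of the robot, y to its left, z up, the work surface at z = 0. Lengths are in m, angles in rad, forces in N, time in s.
With the tool pointing down it reaches from about 0.35 to 0.9 m from the base axis. Payload 7.2 kg.
Tool frame: the origin (TCP) lies on the mounting face of the last link; the fingertips stand 182 mm ahead of it and the grasp point (between the pads) lies 163 mm ahead of it; z points along the fingers, y is the line along which they close (so a half turn about z gives the same grasp; the last joint's range is limited). The gripper opens to 88 mm and grips with 3 to 60 N. Pads are 20 mm wide; open, the fingers measure 115 mm over their backs; the gripper's body (75 mm by 178 mm) begins 61 mm behind the grasp point.
Start: joints at [1.063, 0.411, -0.013, 1.596, 0.006, 1.134, -0.082], TCP at [0.266, -0.566, 0.405] pointing down, gripper open.
Joint ranges: [-2.95, 2.95], [-0.29, 1.99], [-1.47, 1.44], [0.14, 2.54], [-1.03, 4.17], [0.13, 1.85], [-2.86, 2.86]. Speed limits (rad/s): [2.39, 2.39, 3.01, 3.01, 3.14, 3.14, 3.14].

## Interface

Orientations are given as a unit quaternion [x, y, z, w].
In Python, from station import * gives the robot as it stands.
- The arm moves only by the shell command python3 -m crank 'ROWS' [FORCE]. ROWS is JSON, a list of rows, each an object of numbers: "ax", "ay", "az": the turn, a rotation vector about the tool's x, y, z in rad; "dx", "dy", "dz": the shift along the tool's x, y, z in cm; "grip": the gripper command: -1 is fully open, 1 is shut, values between are in proportion. A call has exactly 5 rows; each row shifts and turns the commanded pose from where the row before left it, along the tool's axes as they then stand; what a row does not reach is not made up. A row lasts 1/10 s, in which the tool goes at most 50 mm and 8.59 degrees, less where a joint would pass 70% of its speed; a pose out of reach is approached as far as the arm can. A call with a gripper value outside its range is refused whole. The fingers move at their own pace and stop on an object; FORCE is the grip in N (left out, the last holds). Time passes only in rows, so rows that do not move let the fingers close, or fill a call up. It gives the time, the measured TCP pose, the force, the opening and the grip force at its end, in the units of the state.
- get_obs(): the state, without advancing time (a new reading comes with each control period).
- grab_frame(name): name is "scene" or "top" or "wrist"; returns a dict with "image" (384x512x3 uint8, red, green, blue), "K" (3x3 intrinsics, pixels), "position" and "rotation" of the camera in the world. Camera axes: x right, y down, z forward; pixel columns grow to the right and rows downward; lengths in m; the calibration is good to about 2 mm. A picture is of the moment at which its call begins. There is no depth.
- job_done(): hands the job in; it is judged then, once.
Trained networks look in a picture, given as the dict that the camera call returned (one of the last four; its "shot" number tells which), for a name from the list of things; names that differ only in an ending like _2 or _b are one class to them, and where a whole thing is asked for, a point or a joint stands for the part that bears it (a point fixed in the world has none). Each returns a list of dicts, best first, with "confidence" (0 to 1); they miss things now and then, are a little off and sometimes report something else, mostly with a low value. They report only what shows in the picture. A call takes as long as a camera call. They do not tell look-alikes from the thing itself.
- masks_of(picture, label): "mask" (384x512 bool, what is visible of it) and "position" ([column, row] in pixels, amid what is visible of it).
- landmark_of(picture, label): "position" ([column, row] in pixels: a listed point, or the origin of a listed thing).
The state is a dict: "time": time; "joints": joint angles; "joint_vel": joint speeds; "joint_torque": joint torques, N m; "position": TCP position; "orientation": TCP orientation; "ft_force": force on the tool from outside, world axes, zero at the start; "torque": the same for the moment, N m; "finger_gap": opening from 0.0 (shut) to 1.0 (fully open); "grip_force": force on a finger pad.
Only numpy, scipy, OpenCV 4.12 (cv2) and the standard library are available. Lean on these libraries where they do the work, as an engineer would, in place of code of your own. Each camera call takes 0.05 s, during which the arm holds its last target. There are 200 camera calls.

## Task

Lift the sample jar with the orange stopper upright, lower it (do not drop it) into the one empty place among the blue-stoppered jars in the round white carrier, and let go. Then take the carrier by its blue fin handle and slide it along the bench, without lifting it, between the two rails and under the overhanging head of the reading arch until it is fully home against the black back stop, with all seven jars still standing in it. Upset no jar, leave the green- and white-stoppered jars alone and do not strike the arch with the arm.

Things in the scene. Friction and masses are not known exactly. Their poses are not given: they have to be found in the camera images.
- orange_jar: amber glass jar with an ORANGE stopper, in a row on the bench with two others of its shape, in any order, 65 to 125 mm apart. Body 48 mm diameter, foot chamfered 4 mm, narrowing from 54 mm up to 38 mm diameter at 62 mm; flat stopper disc 38 mm diameter to 70 mm high; grip its upright round knob, 20 mm diameter, 70 to 98 mm high. 50 to 100 g. Origin: centre of the underside, z up.
- green_jar: bystander: the same jar with a GREEN stopper; leave it. Origin at the centre of its underside.
- white_jar: bystander: the same jar with a WHITE stopper; leave it. Origin at the centre of its underside.
- carrier: loose round white tray, 166 mm outside diameter, 26 mm high, wall 4 mm, floor 6 mm thick, about 0.75 kg with its jars. Seven jars fit in a hexagon: one at the centre, six on a ring of 52 mm radius, 4 mm between neighbours. Origin at the centre of its underside, z up; a low arm (30 mm wide, top 10 mm up) on its -x side bears the blue fin handle.
- gap (a point): centre of the empty ring place, on the carrier's floor (6 mm above its underside), 52 mm from the carrier's centre at 60 deg from carrier +x towards carrier -y. Moves with the carrier. Its neighbours are the centre jar and two ring jars, each 52 mm away centre to centre.
- fin_top (a point): centre of the top of the blue fin handle, 72 mm above the bench, 128 mm from the carrier's centre on its -x side; moves with the carrier. The fin is an upright block 36 mm long (along carrier x), 14 mm thick (along carrier y), 10 to 72 mm above the bench: pinch it across carrier y from above.
- arch: white reading arch fixed to the bench. Origin on the bench where the carrier's centre is when fully home; its +x is the way the carrier slides in (roughly world +y). Aluminium rails 24 mm high, inner faces at y = +-87 mm, from x = -110 to +95 mm; black back stop, face at x = +84 mm. The carrier slides on the bare bench, its fin on the -x side (at x = -128 mm when home).
- mouth (a point): middle of the lane's entry on the bench, at arch x = -165 mm, y = 0. The flared entry guides, 24 mm high, open from +-87 mm at arch x = -110 mm to about +-115 mm here.
- head (a point): middle of the underside of the arch's overhanging head, 120 mm above the bench at arch x = +20 mm. The head is 70 mm deep along the lane (arch x = -15 to +55 mm), its top 197 mm up, on two 200 mm posts with inner faces at arch y = +-102 mm. Jars in the carrier reach 104 mm, so they pass under it with 16 mm to spare; a gripper does not.
- jar1: amber glass sample jar, same shape and size as orange_jar, with a BLUE stopper; origin at the centre of its underside. It stands loose in the carrier, at the centre.
- jar2: amber glass sample jar, same shape and size as orange_jar, with a BLUE stopper; origin at the centre of its underside. It stands loose in the carrier, at the ring place farthest from the handle (carrier +x).
- jar3: amber glass sample jar, same shape and size as orange_jar, with a BLUE stopper; origin at the centre of its underside. It stands loose in the carrier, at ring angle 60 deg (from carrier +x towards carrier +y).
- jar4: amber glass sample jar, same shape and size as orange_jar, with a BLUE stopper; origin at the centre of its underside. It stands loose in the carrier, at ring angle 120 deg.
- jar5: amber glass sample jar, same shape and size as orange_jar, with a BLUE stopper; origin at the centre of its underside. It stands loose in the carrier, at ring angle 180 deg, nearest the handle.
- jar6: amber glass sample jar, same shape and size as orange_jar, with a BLUE stopper; origin at the centre of its underside. It stands loose in the carrier, at ring angle 240 deg.
Things that resemble listed ones, but are neither listed nor needed, are in the scene too. Leave any red look-alike of the orange_jar alone.

How it is judged:
On the way, in this order (a step that is already met when the one before it is completed fails the run):
1. the orange-stoppered jar is lowered into the empty place, still in the fingers, to within 12 mm of the carrier's floor, while the carrier is still outside the arch (horizontal distance between orange_jar and gap below 0.012 m and z of orange_jar in the frame of carrier below 0.018 m and contact force between the fingers and orange_jar above 0.3 N and x of carrier in the frame of arch below -0.17 m), for 0.04 s.
2. all seven jars stand in the carrier and the orange-stoppered one is released (horizontal distance between each of jar1, jar2, jar3, jar4, jar5, jar6, orange_jar and carrier below 0.062 m and z of each of jar1, jar2, jar3, jar4, jar5, jar6, orange_jar in the frame of carrier below 0.011 m and angle between each of jar1, jar2, jar3, jar4, jar5, jar6, orange_jar's own z axis and vertical below 0.1 rad and contact force between the fingers and orange_jar below 0.1 N), for 0.1 s.
3. the carrier is home against the back stop under the arch (x of carrier in the frame of arch above -0.008 m and horizontal distance between carrier and arch below 0.011 m and height (world z) of carrier below 0.004 m and angle between carrier's own z axis and vertical below 0.05 rad), for 0.2 s.
At the end, for the whole second after the job is handed in: Carrier at rest flat on the bench (underside under 4 mm up, tilt under 0.05 rad), centre within 11 mm of the arch origin and at most 8 mm short along the lane; all seven jars on its floor (within 5 mm), at rest, upright within 0.1 rad, within 62 mm of its centre (all of step 3 and horizontal distance between each of jar1, jar2, jar3, jar4, jar5, jar6, orange_jar and carrier below 0.062 m and z of each of jar1, jar2, jar3, jar4, jar5, jar6, orange_jar in the frame of carrier below 0.011 m and angle between each of jar1, jar2, jar3, jar4, jar5, jar6, orange_jar's own z axis and vertical below 0.1 rad and linear speed of each of carrier, orange_jar below 0.02 m/s); the robot touches nothing.
It fails at once if the carrier is lifted more than 25 mm or tipped more than 0.2 rad (height (world z) of carrier above 0.025 m or angle between carrier's own z axis and vertical above 0.2 rad).
It fails at once if a jar is upset (tilted more than 0.6 rad) (angle between any of jar1, jar2, jar3, jar4, jar5, jar6, orange_jar, green_jar, white_jar's own z axis and vertical above 0.6 rad).
It fails at once if the green- or white-stoppered jar is moved more than 30 mm (distance of any of green_jar, white_jar from where it was at the start of the episode above 0.03 m).
It fails at once if the arm or its fingers press on the arch with more than 15 N (contact force between any of the arm, the fingers and arch above 15 N).
It also fails if it takes over 72 s, if anything falls off the work surface, if the arm or the gripper's body presses on something with over 40 N, if the wrist force passes 120 N, or if a joint passes its speed limit or range.

## Working session

There is one attempt and no reset: what is moved stays moved. The work goes in short steps, Python scripts to look and compute and a shell command to move; the robot and the scene stay as the last step left them, time stands still between calls to the robot, and variables do not carry over. Pictures are saved under pics/ and viewed, at most 10 in all, crops included, and the job is handed in when it is done.

```bash
ls; mkdir -p pics
cat > h.py <<'E'
from station import *
import numpy as np, cv2
from scipy.spatial.transform import Rotation as R
def ray(p,uv,z):
    d=np.array(p["rotation"])@np.linalg.inv(np.array(p["K"]))@np.array([uv[0],uv[1],1.])
    o=np.array(p["position"]); return o+d*(z-o[2])/d[2]
def proj(p,X):
    c=np.array(p["rotation"]).T@(np.array(X)-np.array(p["position"])); q=np.array(p["K"])@c; return q[:2]/q[2]
def save(p,n,box=None,s=1):
    im=cv2.cvtColor(p["image"],cv2.COLOR_RGB2BGR)
    if box: im=im[box[1]:box[3],box[0]:box[2]]
    cv2.imwrite("pics/"+n,cv2.resize(im,None,fx=s,fy=s,interpolation=cv2.INTER_CUBIC))
E
python3 - <<'E'
from h import *
o=get_obs(); print(o)
ims=[]
for n in ["top","scene"]:
    p=grab_frame(n); print(n,p["position"],p["rotation"])
    ims.append(cv2.cvtColor(p["image"],cv2.COLOR_RGB2BGR))
    for l,z in [("orange_jar",0),("green_jar",0),("white_jar",0),("carrier",0),("gap",.006),("fin_top",.072),("arch",0),("mouth",0),("head",.12),("jar1",.006)]:
        for r in landmark_of(p,l)[:6 if 'jar' in l else 2]:
            print(l,np.round(r["position"],1),round(r["confidence"],2),np.round(ray(p,r["position"],z),3))
cv2.imwrite("pics/a.png",ims[0]);cv2.imwrite("pics/b.png",ims[1])
E
```

```text
pics
{'time': 0.0, 'joints': array([ 1.06277128,  0.41191182, -0.01270972,  1.59705162,  0.0056298 ,
        1.13431505, -0.08217454]), 'joint_vel': array([ 1.15550208e-05,  1.18828172e-03,  7.33942883e-04,  1.22058653e-03,
        1.54922597e-04, -3.13937978e-03, -6.06515419e-04]), 'joint_torque': array([ 6.52561107e-05, -5.87942111e+01,  6.41586129e-01, -2.91076666e+01,
       -5.37644536e-02,  1.82827888e-02,  1.83499615e-04]), 'position': array([ 0.26599401, -0.56532908,  0.40379834]), 'orientation': array([ 9.75909588e-01,  2.18173772e-01, -2.50106269e-04, -7.86262139e-04]), 'ft_force': array([-0.34009701, -0.10170519,  0.26400799]), 'torque': array([-0.00172734,  0.00317694,  0.01545318]), 'grip_force': 0.0, 'finger_gap': 1.0009477782762144}
top [ 0.40744575 -0.05477694  1.27220647] [ 0.71413923 -0.69752728  0.03748064 -0.04534382]Traceback (most recent call last):
  File "<stdin>", line 9, in <module>
  File "h.py", line 5, in ray
    d=np.array(p["rotation"])@np.linalg.inv(np.array(p["K"]))@np.array([uv[0],uv[1],1.])
      ~~~~~~~~~~~~~~~~~~~~~~~^~~~~~~~~~~~~~~~~~~~~~~~~~~~~~~~
ValueError: matmul: Input operand 1 has a mismatch in its core dimension 0, with gufunc signature (n?,k),(k,m?)->(n?,m?) (size 3 is different from 4)
```

Rotation is a quaternion.

```bash
sed -i 's/np.array(p\["rotation"\])/R.from_quat(p["rotation"]).as_matrix()/' h.py
python3 - <<'E'
from h import *
ims=[]
for n in ["top","scene"]:
    p=grab_frame(n); print(n,p["position"])
    ims.append(cv2.cvtColor(p["image"],cv2.COLOR_RGB2BGR))
    for l,z in [("orange_jar",0),("green_jar",0),("white_jar",0),("carrier",0),("gap",.006),("fin_top",.072),("arch",0),("mouth",0),("head",.12),("jar1",.006)]:
        for r in landmark_of(p,l)[:6 if 'jar' in l else 2]:
            print(l,np.round(r["position"],1),round(r["confidence"],2),np.round(ray(p,r["position"],z),3))
cv2.imwrite("pics/a.png",ims[0]);cv2.imwrite("pics/b.png",ims[1])
E
```

```text
top [ 0.40744575 -0.05477694  1.27220647]
orange_jar [370.6 187. ] 0.89 [ 0.554 -0.363  0.   ]
orange_jar [327.6 154.9] 0.75 [ 0.641 -0.245  0.   ]
orange_jar [363.2 152.2] 0.68 [ 0.651 -0.343  0.   ]
green_jar [263.2 145.3] 0.78 [ 0.664 -0.065  0.   ]
white_jar [295.6 149.2] 0.52 [ 0.655 -0.156  0.   ]
carrier [293.  224.2] 0.77 [ 0.447 -0.151  0.   ]
gap [280.3 208.7] 0.83 [ 0.488 -0.116  0.006]
gap [135. 209.] 0.67 [0.478 0.282 0.006]
fin_top [342.8 208.3] 0.82 [ 0.489 -0.274  0.072]
arch [151.2 209.8] 0.58 [0.477 0.239 0.   ]
head [136.1 210.3] 0.63 [0.468 0.249 0.12 ]
jar1 [309.2 236.2] 0.86 [ 0.415 -0.195  0.006]
jar1 [298.1 202.3] 0.79 [ 0.507 -0.164  0.006]
jar1 [310.9 217.8] 0.76 [ 0.465 -0.199  0.006]
jar1 [276.9 229.9] 0.71 [ 0.43  -0.107  0.006]
jar1 [288.2 241.2] 0.59 [ 0.4   -0.138  0.006]
jar1 [292.5 222.2] 0.56 [ 0.452 -0.149  0.006]
scene [ 0.86850774 -0.56380414  0.91935064]
orange_jar [237.  315.3] 0.96 [ 0.656 -0.337  0.   ]
orange_jar [256.8 283.8] 0.73 [ 0.653 -0.244  0.   ]
orange_jar [197.7 302.3] 0.73 [ 0.557 -0.362  0.   ]
green_jar [295.7 231.3] 0.7 [ 0.661 -0.058  0.   ]
white_jar [277.6 255.2] 0.81 [ 0.657 -0.148  0.   ]
carrier [214.4 220.4] 0.87 [ 0.45 -0.15  0.  ]
gap [233.8 217.2] 0.77 [ 0.493 -0.115  0.006]
fin_top [196.8 249.1] 0.95 [ 0.496 -0.273  0.072]
head [294.6 112. ] 0.87 [0.479 0.241 0.12 ]
jar1 [208.2 236. ] 0.97 [ 0.469 -0.202  0.006]
jar1 [196.5 226.3] 0.89 [ 0.423 -0.195  0.006]
jar1 [220.3 208.4] 0.74 [ 0.443 -0.111  0.006]
jar1 [223.9 234.4] 0.71 [ 0.502 -0.175  0.006]
jar1 [215.3 217.5] 0.57 [ 0.449 -0.144  0.006]
jar1 [201.6 209.8] 0.48 [ 0.401 -0.144  0.006]
```

View pics/a.png

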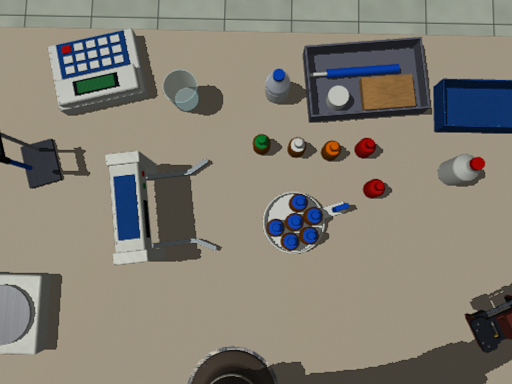

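View pics/b.png

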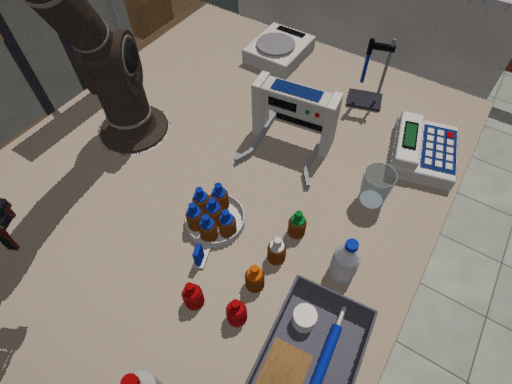

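Top view: the row holds green (262,145), white (297,147), orange (332,150). The red look-alikes are at (366,147) and (374,188). Only (332,150), which is (256,278) in the scene view, has an orange stopper. The carrier is at (294,223), its fin at (341,208), its gap near (280,208), and the arch is on the left. I'll go above the orange jar and confirm with a crop from there.

```bash
cat >> h.py <<'E'
def to(xyz,tx=None):
    """world grasp-frame target -> shift in current tool axes (cm); tx: wanted azimuth of tool x (deg)"""
    o=get_obs(); r=R.from_quat(o["orientation"]); M=r.as_matrix()
    print("pos",np.round(o["position"],4),"xaz",round(np.degrees(np.arctan2(M[1,0],M[0,0])),2),"tool z",np.round(M[:,2],3),"t",round(o["time"],2),"shift cm",np.round(M.T@(np.array(xyz)-o["position"])*100,2))
E
python3 -m crank '[{"az":-0.084,"grip":-1},{"az":-0.084,"grip":-1},{"az":-0.084,"grip":-1},{"az":-0.084,"grip":-1},{"az":-0.084,"grip":-1}]' 15
for i in 1; do python3 -m crank '[{"dx":3.3,"dy":0.5,"grip":-1},{"dx":3.3,"dy":0.5,"grip":-1},{"dx":3.3,"dy":0.5,"grip":-1},{"dx":3.3,"dy":0.5,"grip":-1},{"dx":3.3,"dy":0.5,"grip":-1}]'; done
python3 - <<'E'
from h import *
to([.647,-.245,.36])
E
```

```text
pos [ 0.2661 -0.5655  0.4046] xaz 25.2 tool z [ 0. -0. -1.] t 1.2 shift cm [ 48.11 -12.78   4.46]$[0]: bad value
$[0]: bad value
```

```bash
python3 -m crank '[{"dx":0,"dy":0,"dz":0,"ax":0,"ay":0,"az":-0.084,"grip":-1},{"dx":0,"dy":0,"dz":0,"ax":0,"ay":0,"az":-0.084,"grip":-1},{"dx":0,"dy":0,"dz":0,"ax":0,"ay":0,"az":-0.084,"grip":-1},{"dx":0,"dy":0,"dz":0,"ax":0,"ay":0,"az":-0.084,"grip":-1},{"dx":0,"dy":0,"dz":0,"ax":0,"ay":0,"az":-0.084,"grip":-1}]' 15 || python3 -m crank '[{"az":-0.08,"grip":-0.9},{"az":-0.08},{"az":-0.08},{"az":-0.08},{"az":-0.08}]' 15; python3 -m crank --help | head -30
```

```text
time: 1.7
position: [0.2661, -0.5655, 0.4046]
orientation: [0.908, 0.418, -0.0, -0.0]
ft_force: [-0.1, -0.5, -0.4]
finger_gap: 1.004
grip_force: 0.0invalid input: not JSON, or not a number
```

```bash
python3 -m crank '[{"ax":0,"ay":0,"az":0,"dx":4,"dy":0.6,"dz":0,"grip":-1},{"ax":0,"ay":0,"az":0,"dx":4,"dy":0.6,"dz":0,"grip":-1},{"ax":0,"ay":0,"az":0,"dx":4,"dy":0.6,"dz":0,"grip":-1},{"ax":0,"ay":0,"az":0,"dx":4,"dy":0.6,"dz":0,"grip":-1},{"ax":0,"ay":0,"az":0,"dx":4,"dy":0.6,"dz":0,"grip":-1}]'
python3 -m crank '[{"ax":0,"ay":0,"az":0,"dx":4,"dy":0.6,"dz":0,"grip":-1},{"ax":0,"ay":0,"az":0,"dx":4,"dy":0.6,"dz":0,"grip":-1},{"ax":0,"ay":0,"az":0,"dx":4,"dy":0.6,"dz":0,"grip":-1},{"ax":0,"ay":0,"az":0,"dx":4,"dy":0.6,"dz":0,"grip":-1},{"ax":0,"ay":0,"az":0,"dx":4,"dy":0.6,"dz":0,"grip":-1}]'
python3 -m crank '[{"ax":0,"ay":0,"az":0,"dx":3,"dy":0.6,"dz":0,"grip":-1},{"ax":0,"ay":0,"az":0,"dx":3,"dy":0.6,"dz":0,"grip":-0.5},{"ax":0,"ay":0,"az":0,"dx":0,"dy":0,"dz":0,"grip":-0.5},{"ax":0,"ay":0,"az":0,"dx":0,"dy":0,"dz":0,"grip":-0.5},{"ax":0,"ay":0,"az":0,"dx":0,"dy":0,"dz":0,"grip":-0.5}]'
cat > m.py <<'E'
from h import *
p=grab_frame("wrist"); print(p["position"])
for l,z in [("orange_jar",0),("green_jar",0),("white_jar",0)]:
    for r in landmark_of(p,l)[:6]:
        print(l,np.round(r["position"],1),round(r["confidence"],2),np.round(ray(p,r["position"],z),4))
# orange blobs: knob top centre at z=.098
im=p["image"]; h=cv2.cvtColor(im,cv2.COLOR_RGB2HSV)
for r in masks_of(p,"orange_jar")[:5]:
    m=r["mask"]&(h[...,1]>150)&(h[...,2]>120)
    v=np.argwhere(m); 
    if len(v): print("mask",np.round(r["position"],1),round(r["confidence"],2),len(v),"hue",np.median(h[...,0][m]),v.mean(0)[::-1].round(1))
save(p,"w1.png")
to([.647,-.245,.3])
E
python3 m.py
```

```text
time: 2.2
position: [0.4203, -0.4324, 0.4048]
orientation: [0.909, 0.417, 0.0, 0.0]
ft_force: [0.1, -0.4, -0.5]
finger_gap: 1.006
grip_force: 0.0
time: 2.7
position: [0.5736, -0.3005, 0.4048]
orientation: [0.909, 0.417, 0.0, 0.0]
ft_force: [-0.0, 0.7, 0.2]
finger_gap: 1.002
grip_force: 0.0
time: 3.2
position: [0.62, -0.2652, 0.4045]
orientation: [0.909, 0.416, -0.001, 0.0]
ft_force: [-0.0, -0.5, 0.3]
finger_gap: 0.756
grip_force: 0.0
[ 0.67013511 -0.2088081   0.38441013]
orange_jar [260.5 260.7] 0.97 [ 0.5494 -0.3669  0.    ]
orange_jar [315.5 193.6] 0.77 [ 0.6579 -0.342   0.    ]
orange_jar [260.4 139.6] 0.72 [ 0.6494 -0.249   0.    ]
white_jar [211.3  74.2] 0.84 [ 0.6547 -0.1597  0.    ]
mask [324.1 204.5] 0.95 1972 hue 1.0 [323.3 203. ]
mask [260.9 143.9] 0.86 1536 hue 18.0 [260.7 145.2]
mask [260.3 276.2] 0.72 1038 hue 1.0 [256.8 266.9]
pos [ 0.6202 -0.2649  0.4049] xaz 49.18 tool z [ 0. -0. -1.] t 3.45 shift cm [ 3.25  0.72 10.49]
```

View pics/w1.png

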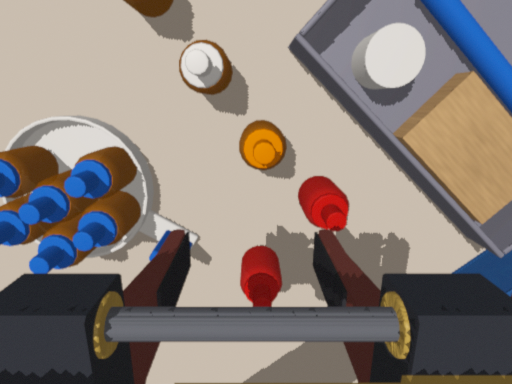

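The wrist view confirms it: the orange stopper has its knob at (263,152), with reds at (325,203) and (261,275) and white at (205,66). The orange one is the target. Next I'll locate its knob top.

```bash
cat > k.py <<'E'
from h import *
p=grab_frame("wrist"); save(p,"w2.png",(215,105,305,195),5)
h=cv2.cvtColor(p["image"],cv2.COLOR_RGB2HSV)
g=cv2.cvtColor(p["image"],cv2.COLOR_RGB2GRAY)
c=cv2.HoughCircles(cv2.resize(g[105:195,215:305],None,fx=4,fy=4,interpolation=cv2.INTER_CUBIC),cv2.HOUGH_GRADIENT,1,20,param1=80,param2=18,minRadius=30,maxRadius=100)
for x,y,r in (c[0][:5] if c is not None else []):
    u=(x/4+215,y/4+105); print(np.round(u,1),round(r/4,1),ray(p,u,.098).round(4),ray(p,u,.07).round(4))
for X in [(.6474,-.247,0),(.6474,-.247,.07),(.6474,-.247,.098)]: print(X,proj(p,X).round(1))
print(ray(p,(263,152),.098))
E
python3 k.py
```

```text
[262.6 146.6] 23.7 [ 0.6527 -0.2442  0.098 ] [ 0.651  -0.2477  0.07  ]
[261.4 141.4] 20.7 [ 0.6548 -0.24    0.098 ] [ 0.6533 -0.2431  0.07  ]
[263.9 151.6] 21.6 [ 0.6507 -0.2482  0.098 ] [ 0.6488 -0.2521  0.07  ]
[257.9 148.9] 18.6 [ 0.6483 -0.243   0.098 ] [ 0.6462 -0.2463  0.07  ]
[268.1 147.6] 18.2 [ 0.6558 -0.248   0.098 ] [ 0.6543 -0.2518  0.07  ]
(0.6474, -0.247, 0) [257.9 140.1]
(0.6474, -0.247, 0.07) [259.3 148.6]
(0.6474, -0.247, 0.098) [260.1 153.1]
[ 0.64993246 -0.24795264  0.098     ]
```

View pics/w2.png

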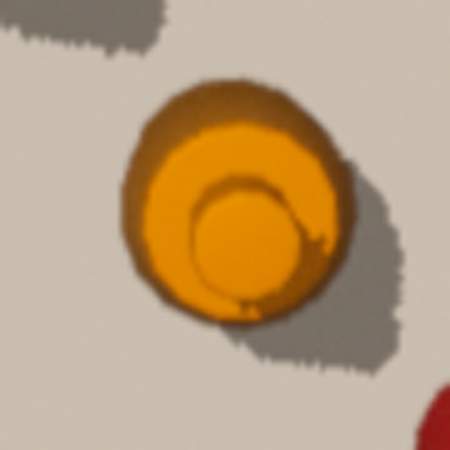

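The knob top is at crop (245,248), which is pixel (264,154), so the jar axis is about (0.6495,-0.2495). I'll descend and grip.

```bash
python3 -m crank '[{"ax":0,"ay":0,"az":0,"dx":1.5,"dy":0.6,"dz":0,"grip":-0.3},{"ax":0,"ay":0,"az":0,"dx":1.6,"dy":0.6,"dz":0,"grip":-0.3},{"ax":0,"ay":0,"az":0,"dx":0,"dy":0,"dz":3,"grip":-0.3},{"ax":0,"ay":0,"az":0,"dx":0,"dy":0,"dz":3,"grip":-0.3},{"ax":0,"ay":0,"az":0,"dx":0,"dy":0,"dz":2,"grip":-0.3}]'
python3 - <<'E'
from h import *
p=grab_frame("wrist"); print("knob pixels expected", proj(p,(.6495,-.2495,.098)).round(1)); 
h=cv2.cvtColor(p["image"],cv2.COLOR_RGB2HSV); m=((h[...,0]>12)&(h[...,0]<22)&(h[...,1]>200)&(h[...,2]>150)).astype(np.uint8)
n,l,s,c=cv2.connectedComponentsWithStats(m); print([(s[i].tolist(),c[i].round(1).tolist()) for i in range(1,n) if s[i,4]>200])
save(p,"w3.png"); to((.6495,-.2495,.255))
E
```

```text
time: 4.0
position: [0.6508, -0.2472, 0.3224]
orientation: [0.909, 0.417, -0.0, -0.001]
ft_force: [-0.0, -0.3, -0.5]
finger_gap: 0.642
grip_force: 0.0
knob pixels expected [251.1 223.4]
[([226, 183, 50, 52, 1787], [249.4, 207.2])]
pos [ 0.6499 -0.2471  0.3191] xaz 49.32 tool z [-0.006  0.002 -1.   ] t 4.05 shift cm [-0.2   0.16  6.4 ]
```

View pics/w3.png

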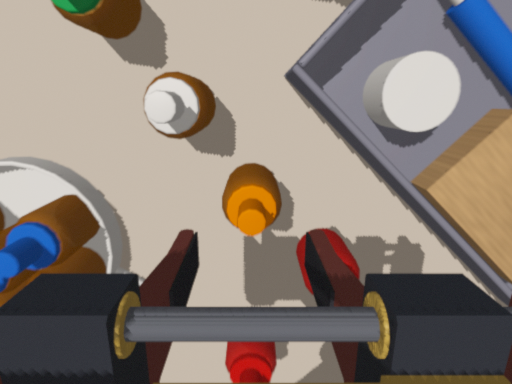

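The knob is at (251,219), midway between the fingers (188 and 312). I'll descend straight and close.

```bash
python3 -m crank '[{"ax":0,"ay":0,"az":0,"dx":0,"dy":0,"dz":2,"grip":-0.3},{"ax":0,"ay":0,"az":0,"dx":0,"dy":0,"dz":2,"grip":-0.3},{"ax":0,"ay":0,"az":0,"dx":0,"dy":0,"dz":1.5,"grip":-0.3},{"ax":0,"ay":0,"az":0,"dx":0,"dy":0,"dz":0.9,"grip":-0.3},{"ax":0,"ay":0,"az":0,"dx":0,"dy":0,"dz":0,"grip":-0.3}]'
python3 -m crank '[{"ax":0,"ay":0,"az":0,"dx":0,"dy":0,"dz":0,"grip":0.2},{"ax":0,"ay":0,"az":0,"dx":0,"dy":0,"dz":0,"grip":0.4},{"ax":0,"ay":0,"az":0,"dx":0,"dy":0,"dz":0,"grip":0.6},{"ax":0,"ay":0,"az":0,"dx":0,"dy":0,"dz":0,"grip":1},{"ax":0,"ay":0,"az":0,"dx":0,"dy":0,"dz":0,"grip":1}]' 12
python3 -m crank '[{"ax":0,"ay":0,"az":0,"dx":0,"dy":0,"dz":0,"grip":1},{"ax":0,"ay":0,"az":0,"dx":0,"dy":0,"dz":0,"grip":1},{"ax":0,"ay":0,"az":0,"dx":0,"dy":0,"dz":-1,"grip":1},{"ax":0,"ay":0,"az":0,"dx":0,"dy":0,"dz":-1,"grip":1},{"ax":0,"ay":0,"az":0,"dx":0,"dy":0,"dz":-1,"grip":1}]' 15
```

```text
time: 4.55
position: [0.6502, -0.248, 0.2595]
orientation: [0.909, 0.417, -0.001, -0.001]
ft_force: [0.2, 0.5, 1.1]
finger_gap: 0.646
grip_force: 0.0
time: 5.05
position: [0.6502, -0.2484, 0.2611]
orientation: [0.909, 0.417, 0.0, 0.0]
ft_force: [-0.6, 0.4, 0.7]
finger_gap: 0.236
grip_force: 0.1
time: 5.55
position: [0.6502, -0.2484, 0.2918]
orientation: [0.909, 0.417, 0.0, 0.0]
ft_force: [0.4, 0.5, -0.8]
finger_gap: 0.223
grip_force: 15.0
```

Gripped at a 20 mm gap with 15 N. I'll lift clear and move over the far side of the carrier, so the camera looks ahead at the gap.

```bash
python3 -m crank '[{"ax":0,"ay":0,"az":0,"dx":0,"dy":0,"dz":-2,"grip":1},{"ax":0,"ay":0,"az":0,"dx":0,"dy":0,"dz":-3,"grip":1},{"ax":0,"ay":0,"az":0,"dx":0,"dy":0,"dz":-3,"grip":1},{"ax":0,"ay":0,"az":0,"dx":0,"dy":0,"dz":-2,"grip":1},{"ax":0,"ay":0,"az":0,"dx":0,"dy":0,"dz":-1,"grip":1}]' 20
python3 -m crank '[{"ax":0,"ay":0,"az":0,"dx":-0.5,"dy":-1,"dz":0,"grip":1},{"ax":0,"ay":0,"az":0,"dx":-1,"dy":-2,"dz":0,"grip":1},{"ax":0,"ay":0,"az":0,"dx":-1,"dy":-2,"dz":0,"grip":1},{"ax":0,"ay":0,"az":0,"dx":-1,"dy":-2,"dz":0,"grip":1},{"ax":0,"ay":0,"az":0,"dx":-1,"dy":-2,"dz":0,"grip":1}]'
python3 -m crank '[{"ax":0,"ay":0,"az":0,"dx":-1,"dy":-2,"dz":0,"grip":1},{"ax":0,"ay":0,"az":0,"dx":-1,"dy":-2,"dz":0,"grip":1},{"ax":0,"ay":0,"az":0,"dx":-1,"dy":-2,"dz":0,"grip":1},{"ax":0,"ay":0,"az":0,"dx":-1,"dy":-2,"dz":0,"grip":1},{"ax":0,"ay":0,"az":0,"dx":-1,"dy":-2,"dz":0,"grip":1}]'
python3 -m crank '[{"ax":0,"ay":0,"az":0,"dx":-0.5,"dy":-1,"dz":0,"grip":1},{"ax":0,"ay":0,"az":0,"dx":-0.5,"dy":-1,"dz":0,"grip":1},{"ax":0,"ay":0,"az":0,"dx":0,"dy":0,"dz":0,"grip":1},{"ax":0,"ay":0,"az":0,"dx":0,"dy":0,"dz":0,"grip":1},{"ax":0,"ay":0,"az":0,"dx":0,"dy":0,"dz":0,"grip":1}]'
cat > g.py <<'E'
import sys
from h import *
for n in sys.argv[2:]:
    p=grab_frame(n)
    for l,z in [("gap",.006),("jar1",.006),("carrier",0),("fin_top",.072)]:
        for r in landmark_of(p,l)[:7]:
            print(n,l,np.round(r["position"],1),round(r["confidence"],2),np.round(ray(p,r["position"],z),4))
    save(p,sys.argv[1]+n+".png")
to([.487,-.114,.4])
E
python3 g.py c wrist top
```

```text
time: 6.05
position: [0.6504, -0.2483, 0.4041]
orientation: [0.909, 0.417, 0.002, 0.001]
ft_force: [0.3, 0.5, -1.1]
finger_gap: 0.22
grip_force: 20.0
time: 6.55
position: [0.5515, -0.2234, 0.4004]
orientation: [0.909, 0.417, -0.0, -0.0]
ft_force: [0.0, 0.4, -0.7]
finger_gap: 0.224
grip_force: 20.0
time: 7.05
position: [0.4431, -0.196, 0.4005]
orientation: [0.909, 0.417, -0.0, -0.0]
ft_force: [-0.8, -0.6, -0.8]
finger_gap: 0.223
grip_force: 20.0
time: 7.55
position: [0.4232, -0.191, 0.4006]
orientation: [0.909, 0.417, 0.0, 0.0]
ft_force: [-0.0, -0.2, -0.8]
finger_gap: 0.22
grip_force: 20.0
wrist gap [251.5  78.6] 0.97 [ 0.4882 -0.1176  0.006 ]
wrist gap [207.6 148.1] 0.51 [ 0.402  -0.1416  0.006 ]
wrist jar1 [288.9 147.2] 0.93 [ 0.4726 -0.2009  0.006 ]
wrist jar1 [248.6 125.5] 0.92 [ 0.4537 -0.1529  0.006 ]
wrist jar1 [206.9 101.1] 0.91 [ 0.4362 -0.1035  0.006 ]
wrist jar1 [207.8 147.5] 0.72 [ 0.4026 -0.1412  0.006 ]
wrist jar1 [244.5 168.7] 0.57 [ 0.4181 -0.1868  0.006 ]
wrist fin_top [358.9 197.4] 0.95 [ 0.4938 -0.2717  0.072 ]
wrist fin_top [246.  170.2] 0.54 [ 0.428  -0.1796  0.072 ]
top gap [280.8 207.7] 0.96 [ 0.4908 -0.1169  0.006 ]
top jar1 [295.6 203.8] 0.76 [ 0.5024 -0.1571  0.006 ]
top jar1 [292.9 220.8] 0.66 [ 0.4559 -0.1504  0.006 ]
top jar1 [288.2 241. ] 0.58 [ 0.401  -0.1384  0.006 ]
top jar1 [314.3 217.8] 0.57 [ 0.4654 -0.2084  0.006 ]
top jar1 [276.8 229. ] 0.51 [ 0.4326 -0.107   0.006 ]
top jar1 [307.1 233.7] 0.43 [ 0.4219 -0.1893  0.006 ]
top carrier [289.2 224.2] 0.82 [ 0.4466 -0.1409  0.    ]
pos [ 0.4225 -0.1908  0.4006] xaz 49.27 tool z [-0.  0. -1.] t 8.05 shift cm [10.03 -0.13  0.06]
```

View pics/cwrist.png

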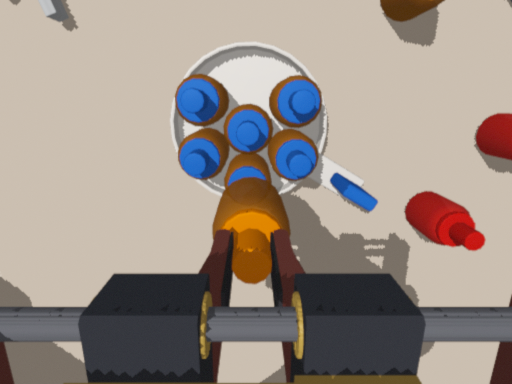

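The wrist view shows the empty place at (251,79). Its neighbours' knob tops are near (197,102), (303,101) and, at the centre, (247,132). I'll cross-check with the knob geometry.

```bash
cat > f.py <<'E'
from h import *
from scipy.optimize import least_squares
p=grab_frame("wrist"); g=cv2.cvtColor(p["image"],cv2.COLOR_RGB2GRAY)
s=4; c=cv2.HoughCircles(cv2.resize(g[60:190,160:340],None,fx=s,fy=s,interpolation=cv2.INTER_CUBIC),cv2.HOUGH_GRADIENT,1,30,param1=60,param2=14,minRadius=38,maxRadius=58)
C=[(x/s+160,y/s+60,r/s) for x,y,r in c[0]]
h=cv2.cvtColor(p["image"],cv2.COLOR_RGB2HSV); pts=[]
for q in [(197,102),(303,101),(247,132),(200,158),(298,163)]:
    d=[(np.hypot(a-q[0],b-q[1]),a,b,r) for a,b,r in C]; d=min(d); print(q,np.round(d,1),ray(p,q,.104).round(4),ray(p,d[1:3],.104).round(4)); pts.append(ray(p,q,.104)[:2])
pts=np.array(pts); ang=[0,240,None,60,180]
def pose(v):
    return np.array([v[:2]+(0 if a is None else .052*np.array([np.cos(v[2]+np.radians(a)),np.sin(v[2]+np.radians(a))])) for a in ang])
r=least_squares(lambda v:(pose(v)-pts).ravel(),[.45,-.15,1.9]); v=r.x
print("carrier",v.round(4),np.degrees(v[2]),"res mm",(r.fun*1000).round(1))
a=v[2]-np.pi/3; G=v[:2]+.052*np.array([np.cos(a),np.sin(a)]); print("gap",G,"rhombus",pts[0]+pts[1]-pts[2],"fin",v[:2]-.128*np.array([np.cos(v[2]),np.sin(v[2])]))
to([*G,.4])
E
sed -i 's/60:180\]/60:190]/' f.py; python3 f.py
```

```text
(197, 102) [ 59.8 248.6 132.1  12.1] [ 0.4386 -0.1068  0.104 ] [ 0.4545 -0.152   0.104 ]
(303, 101) [  1.5 304.4 101.6  11.6] [ 0.5039 -0.1619  0.104 ] [ 0.5044 -0.163   0.104 ]
(247, 132) [  1.6 248.6 132.1  12.1] [ 0.4536 -0.1511  0.104 ] [ 0.4545 -0.152   0.104 ]
(200, 158) [  8.6 194.9 164.9  11.8] [ 0.4093 -0.1415  0.104 ] [ 0.402 -0.143  0.104]
(298, 163) [  4.7 301.9 165.6  12. ] [ 0.4694 -0.1988  0.104 ] [ 0.4705 -0.2027  0.104 ]
carrier [ 0.4549 -0.152   1.888 ] 108.17665272783304 res mm [ 0.1  4.2  2.  -0.8  1.4 -1.  -5.3  0.2  1.8 -2.6]
gap [ 0.48961481 -0.11325791] rhombus [ 0.48890845 -0.11757397] fin [ 0.49486865 -0.27362124]
pos [ 0.4225 -0.1908  0.4006] xaz 49.26 tool z [-0. -0. -1.] t 8.1 shift cm [10.26  0.02  0.06]
```

Estimates agree on a gap at about (0.489,-0.117). I'll move over it and begin lowering.

```bash
python3 -m crank '[{"ax":0,"ay":0,"az":0,"dx":1.9,"dy":0.2,"dz":0,"grip":1},{"ax":0,"ay":0,"az":0,"dx":2.5,"dy":0,"dz":0,"grip":1},{"ax":0,"ay":0,"az":0,"dx":2.5,"dy":0,"dz":0,"grip":1},{"ax":0,"ay":0,"az":0,"dx":2,"dy":0,"dz":0,"grip":1},{"ax":0,"ay":0,"az":0,"dx":1,"dy":0,"dz":0,"grip":1}]'
python3 -m crank '[{"ax":0,"ay":0,"az":0,"dx":0,"dy":0,"dz":0,"grip":1},{"ax":0,"ay":0,"az":0,"dx":0,"dy":0,"dz":1,"grip":1},{"ax":0,"ay":0,"az":0,"dx":0,"dy":0,"dz":1,"grip":1},{"ax":0,"ay":0,"az":0,"dx":0,"dy":0,"dz":1,"grip":1},{"ax":0,"ay":0,"az":0,"dx":0,"dy":0,"dz":0,"grip":1}]'
python3 g.py d wrist scene
python3 - <<'E'
import cv2
a=cv2.imread('pics/dwrist.png'); b=cv2.imread('pics/dscene.png')[150:290,150:300]
b=cv2.resize(b,None,fx=2.7,fy=2.7,interpolation=cv2.INTER_CUBIC)[:384,:288]
cv2.imwrite('pics/d.png',cv2.hconcat([a,b]))
E
```

```text
time: 8.6
position: [0.4895, -0.1156, 0.4007]
orientation: [0.909, 0.418, 0.0, -0.0]
ft_force: [0.8, 0.1, -1.2]
finger_gap: 0.221
grip_force: 20.0
time: 9.1
position: [0.4877, -0.1177, 0.3687]
orientation: [0.909, 0.416, -0.001, -0.001]
ft_force: [-0.3, 0.4, -1.1]
finger_gap: 0.221
grip_force: 20.0
wrist gap [251.8 169.9] 0.66 [ 0.491  -0.1149  0.006 ]
wrist jar1 [204.8 237.4] 0.93 [ 0.4007 -0.1389  0.006 ]
wrist jar1 [289.5 196.9] 0.82 [ 0.5025 -0.164   0.006 ]
wrist jar1 [208.  195.7] 0.57 [ 0.4366 -0.1055  0.006 ]
scene gap [233.7 217. ] 0.63 [ 0.4923 -0.1145  0.006 ]
scene jar1 [209.1 236.7] 0.93 [ 0.472  -0.2024  0.006 ]
scene jar1 [228.3 230.3] 0.93 [ 0.5045 -0.158   0.006 ]
scene jar1 [193.3 225.6] 0.88 [ 0.4137 -0.1978  0.006 ]
scene jar1 [219.1 206.8] 0.62 [ 0.437  -0.1085  0.006 ]
scene jar1 [214.3 222.2] 0.59 [ 0.4563 -0.1576  0.006 ]
scene jar1 [202.6 210.5] 0.58 [ 0.4048 -0.144   0.006 ]
scene jar1 [195.3 249.5] 0.32 [ 0.4645 -0.2533  0.006 ]
scene carrier [213.7 222. ] 0.67 [ 0.4518 -0.1553  0.    ]
scene fin_top [193.8 248.5] 0.73 [ 0.4888 -0.2755  0.072 ]
scene fin_top [237.2 221.4] 0.32 [ 0.5349 -0.1532  0.072 ]
pos [ 0.4887 -0.1171  0.3709] xaz 49.27 tool z [ 0. -0. -1.] t 9.6 shift cm [ 0.12 -0.33 -2.91]Traceback (most recent call last):
  File "<stdin>", line 4, in <module>
cv2.error: OpenCV(4.12.0) /io/opencv/modules/core/src/matrix_operations.cpp:64: error: (-215:Assertion failed) src[i].dims <= 2 && src[i].rows == src[0].rows && src[i].type() == src[0].type() in function 'hconcat'
```

View pics/dwrist.png

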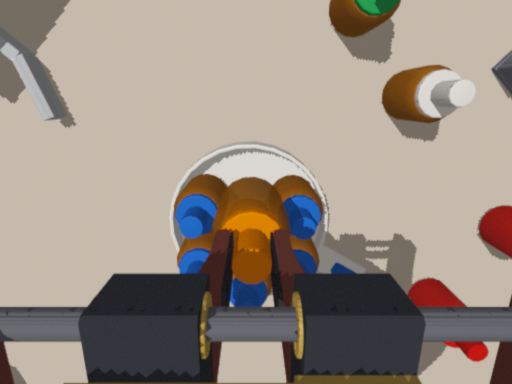

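The held jar is centred at about column 251, the neighbours' midline at about 249, and the carrier at 249.5. I'll nudge 2 mm to tool -y and 1 mm outward, then lower in stages.

```bash
python3 -m crank '[{"ax":0,"ay":0,"az":0,"dx":0.1,"dy":-0.2,"dz":0,"grip":1},{"ax":0,"ay":0,"az":0,"dx":0,"dy":0,"dz":1,"grip":1},{"ax":0,"ay":0,"az":0,"dx":0,"dy":0,"dz":1.5,"grip":1},{"ax":0,"ay":0,"az":0,"dx":0,"dy":0,"dz":1,"grip":1},{"ax":0,"ay":0,"az":0,"dx":0,"dy":0,"dz":0.5,"grip":1}]'
python3 -m crank '[{"ax":0,"ay":0,"az":0,"dx":0,"dy":0,"dz":0.5,"grip":1},{"ax":0,"ay":0,"az":0,"dx":0,"dy":0,"dz":0.5,"grip":1},{"ax":0,"ay":0,"az":0,"dx":0,"dy":0,"dz":0.5,"grip":1},{"ax":0,"ay":0,"az":0,"dx":0,"dy":0,"dz":0.5,"grip":1},{"ax":0,"ay":0,"az":0,"dx":0,"dy":0,"dz":0,"grip":1}]'
python3 g.py e scene wrist
```

```text
time: 10.1
position: [0.4874, -0.115, 0.3292]
orientation: [0.909, 0.417, -0.001, -0.001]
ft_force: [-0.7, 0.2, -0.3]
finger_gap: 0.222
grip_force: 20.0
time: 10.6
position: [0.4876, -0.1151, 0.31]
orientation: [0.909, 0.417, -0.0, -0.0]
ft_force: [-0.2, -0.3, -1.1]
finger_gap: 0.219
grip_force: 20.0
scene gap [235.6 217.7] 0.8 [ 0.4981 -0.1135  0.006 ]
scene gap [215.9 220.3] 0.31 [ 0.4564 -0.1502  0.006 ]
scene jar1 [209.2 237.8] 0.82 [ 0.4743 -0.205   0.006 ]
scene jar1 [204.5 209.2] 0.67 [ 0.4066 -0.1376  0.006 ]
scene jar1 [220.  207.6] 0.57 [ 0.4408 -0.1093  0.006 ]
scene jar1 [227.7 232.9] 0.57 [ 0.5079 -0.1656  0.006 ]
scene jar1 [197.  225.8] 0.56 [ 0.4228 -0.1928  0.006 ]
scene jar1 [215.8 219.6] 0.53 [ 0.4548 -0.1485  0.006 ]
scene fin_top [195.8 249. ] 0.77 [ 0.4938 -0.274   0.072 ]
wrist gap [250.  185.9] 0.73 [ 0.4895 -0.1133  0.006 ]
wrist jar1 [198.  215.5] 0.95 [ 0.4352 -0.1035  0.006 ]
wrist jar1 [297.4 216.2] 0.61 [ 0.5037 -0.1633  0.006 ]
wrist jar1 [197.8 265.2] 0.58 [ 0.4005 -0.1401  0.006 ]
pos [ 0.4878 -0.1151  0.3108] xaz 49.26 tool z [ 0. -0. -1.] t 11.1 shift cm [ 0.03 -0.13 -8.92]
```

```bash
python3 -m crank '[{"ax":0,"ay":0,"az":0,"dx":0,"dy":0,"dz":0.5,"grip":1},{"ax":0,"ay":0,"az":0,"dx":0,"dy":0,"dz":0.5,"grip":1},{"ax":0,"ay":0,"az":0,"dx":0,"dy":0,"dz":0.5,"grip":1},{"ax":0,"ay":0,"az":0,"dx":0,"dy":0,"dz":0.5,"grip":1},{"ax":0,"ay":0,"az":0,"dx":0,"dy":0,"dz":0.3,"grip":1}]'; python3 g.py f wrist
```

```text
time: 11.6
position: [0.4876, -0.115, 0.2869]
orientation: [0.909, 0.417, -0.0, -0.0]
ft_force: [-0.0, 0.4, -1.6]
finger_gap: 0.22
grip_force: 20.0
wrist jar1 [195.9 222.5] 0.98 [ 0.4376 -0.103   0.006 ]
wrist jar1 [300.7 225.1] 0.86 [ 0.5031 -0.1624  0.006 ]
wrist carrier [452.1  98.8] 0.5 [ 0.6562 -0.1591  0.    ]
pos [ 0.4879 -0.115   0.2877] xaz 49.27 tool z [ 0. -0. -1.] t 11.85 shift cm [  0.02  -0.13 -11.23]
```

View pics/fwrist.png

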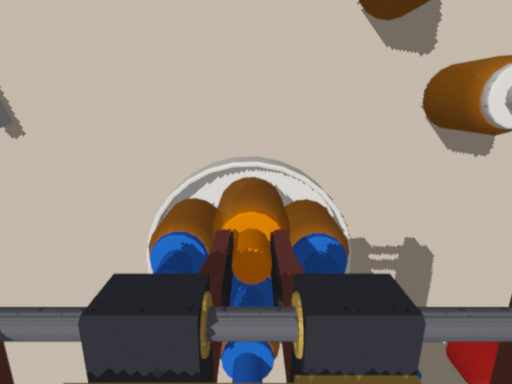

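The jar (column 251) sits between its neighbours (179 and 318), with the rim centred at 249. I'll nudge 1 mm and lower to the floor.

```bash
python3 -m crank '[{"ax":0,"ay":0,"az":0,"dx":0,"dy":-0.1,"dz":0,"grip":1},{"ax":0,"ay":0,"az":0,"dx":0,"dy":0,"dz":0.5,"grip":1},{"ax":0,"ay":0,"az":0,"dx":0,"dy":0,"dz":0.5,"grip":1},{"ax":0,"ay":0,"az":0,"dx":0,"dy":0,"dz":0.4,"grip":1},{"ax":0,"ay":0,"az":0,"dx":0,"dy":0,"dz":0,"grip":1}]'
python3 -m crank '[{"ax":0,"ay":0,"az":0,"dx":0,"dy":0,"dz":0.2,"grip":1},{"ax":0,"ay":0,"az":0,"dx":0,"dy":0,"dz":0.2,"grip":1},{"ax":0,"ay":0,"az":0,"dx":0,"dy":0,"dz":0.2,"grip":1},{"ax":0,"ay":0,"az":0,"dx":0,"dy":0,"dz":0,"grip":1},{"ax":0,"ay":0,"az":0,"dx":0,"dy":0,"dz":0,"grip":1}]'
```

```text
time: 12.35
position: [0.4867, -0.1144, 0.2729]
orientation: [0.909, 0.417, -0.001, -0.0]
ft_force: [-0.1, -0.8, -1.4]
finger_gap: 0.223
grip_force: 20.0
time: 12.85
position: [0.487, -0.1144, 0.2676]
orientation: [0.909, 0.417, -0.0, 0.0]
ft_force: [0.3, -0.4, -1.3]
finger_gap: 0.221
grip_force: 20.0
```

```bash
python3 -m crank '[{"ax":0,"ay":0,"az":0,"dx":0,"dy":0,"dz":0.1,"grip":1},{"ax":0,"ay":0,"az":0,"dx":0,"dy":0,"dz":0,"grip":1},{"ax":0,"ay":0,"az":0,"dx":0,"dy":0,"dz":0,"grip":0.45},{"ax":0,"ay":0,"az":0,"dx":0,"dy":0,"dz":0,"grip":0.3},{"ax":0,"ay":0,"az":0,"dx":0,"dy":0,"dz":0,"grip":0.2}]'
python3 -m crank '[{"ax":0,"ay":0,"az":0,"dx":0,"dy":0,"dz":0,"grip":0.1},{"ax":0,"ay":0,"az":0,"dx":0,"dy":0,"dz":0,"grip":0.1},{"ax":0,"ay":0,"az":0,"dx":0,"dy":0,"dz":-1,"grip":0.1},{"ax":0,"ay":0,"az":0,"dx":0,"dy":0,"dz":-2,"grip":0.1},{"ax":0,"ay":0,"az":0,"dx":0,"dy":0,"dz":-3,"grip":0.1}]'
python3 -m crank '[{"ax":0,"ay":0,"az":0,"dx":0,"dy":0,"dz":-3,"grip":0.1},{"ax":0,"ay":0,"az":0,"dx":0,"dy":0,"dz":-3,"grip":-0.1},{"ax":0,"ay":0,"az":0,"dx":-2,"dy":0,"dz":0,"grip":-0.3},{"ax":0,"ay":0,"az":0,"dx":-4,"dy":0,"dz":0,"grip":-0.3},{"ax":0,"ay":0,"az":0,"dx":-4,"dy":0,"dz":0,"grip":-0.3}]'
cat > a.py <<'E'
from h import *
for n in ["scene","top","wrist"]:
    p=grab_frame(n); save(p,"h"+n+".png")
    for l,z in [("orange_jar",.006),("carrier",0),("fin_top",.072),("arch",0),("mouth",0),("head",.12)]:
        for r in landmark_of(p,l)[:4 if 'jar' in l else 1]:
            print(n,l,np.round(r["position"],1),round(r["confidence"],2),np.round(ray(p,r["position"],z),4))
to([.49,-.273,.4])
a=cv2.imread("pics/hscene.png")[60:300,130:350]; b=cv2.imread("pics/htop.png")[130:280,90:360]
a=cv2.resize(a,(440,480),interpolation=cv2.INTER_CUBIC); b=cv2.resize(b,None,fx=1.33,fy=1.33,interpolation=cv2.INTER_CUBIC)
o=np.zeros((480,440+b.shape[1],3),np.uint8); o[:,:440]=a; o[:b.shape[0],440:]=b; cv2.imwrite("pics/h.png",o)
E
python3 a.py
```

```text
time: 13.35
position: [0.487, -0.1144, 0.2666]
orientation: [0.909, 0.417, 0.0, 0.0]
ft_force: [0.3, -0.2, 0.2]
finger_gap: 0.39
grip_force: 0.0
time: 13.85
position: [0.4865, -0.1143, 0.3268]
orientation: [0.909, 0.417, -0.001, -0.001]
ft_force: [-0.2, 0.8, 0.7]
finger_gap: 0.45
grip_force: 0.0
time: 14.35
position: [0.4211, -0.1905, 0.3877]
orientation: [0.909, 0.418, 0.001, 0.0]
ft_force: [-0.1, -0.7, -0.0]
finger_gap: 0.647
grip_force: 0.0
scene orange_jar [230.4 215.7] 0.87 [ 0.4819 -0.1159  0.006 ]
scene orange_jar [198.2 301.7] 0.7 [ 0.5589 -0.3618  0.006 ]
scene orange_jar [237.5 315. ] 0.56 [ 0.6584 -0.3372  0.006 ]
scene fin_top [197.1 249.5] 0.57 [ 0.4974 -0.2733  0.072 ]
scene arch [234.7 214.6] 0.62 [ 0.4876 -0.1033  0.    ]
scene head [292.1 109.7] 0.69 [0.4678 0.2463 0.12  ]
top orange_jar [275.7 210.7] 0.85 [ 0.4822 -0.1031  0.006 ]
top orange_jar [370.4 188.1] 0.73 [ 0.5502 -0.3612  0.006 ]
top orange_jar [361.6 150.4] 0.71 [ 0.6546 -0.3375  0.006 ]
top carrier [291.5 227.7] 0.6 [ 0.4372 -0.1473  0.    ]
top fin_top [276.  228.4] 0.58 [ 0.4328 -0.1022  0.072 ]
top arch [152.  210.7] 0.75 [0.4746 0.2365 0.    ]
top head [138.1 209. ] 0.63 [0.4717 0.2439 0.12  ]
wrist orange_jar [248.6  78.3] 0.86 [ 0.4841 -0.1149  0.006 ]
wrist orange_jar [504.  133.4] 0.79 [ 0.6563 -0.3367  0.006 ]
wrist orange_jar [430.8 215.8] 0.59 [ 0.546 -0.366  0.006]
wrist carrier [292.7 150.5] 0.67 [ 0.472  -0.2039  0.    ]
wrist fin_top [366.1 202.3] 0.9 [ 0.4937 -0.2726  0.072 ]
wrist mouth [369.1 199.9] 0.39 [ 0.5034 -0.3065  0.    ]
pos [ 0.4217 -0.1902  0.3867] xaz 49.26 tool z [ 0. -0. -1.] t 15.4 shift cm [-1.82 10.58 -1.33]
```

View pics/h.png

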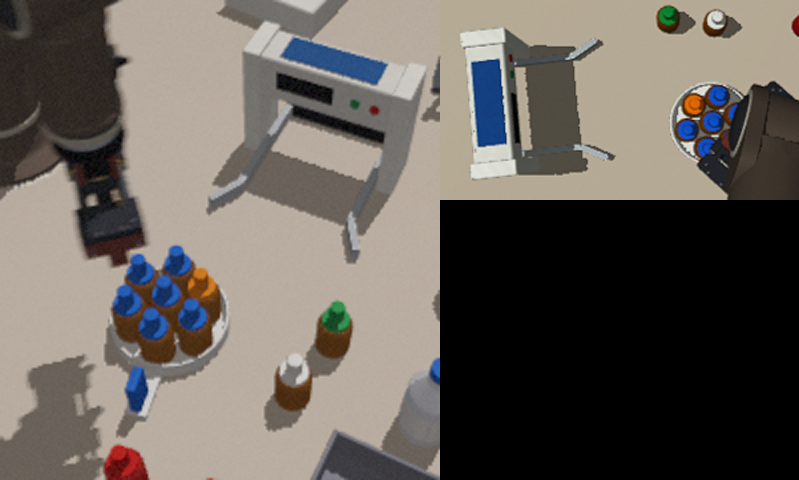

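All seven jars stand in the carrier, the orange one among them (left panel (200,290)). The arch stands to the left with its flares open towards the carrier. I'll fit the arch pose by edge matching in both fixed views.

```bash
cat > arch.py <<'E'
from h import *
from scipy.optimize import differential_evolution
def seg(a,b,n=40): return np.linspace(a,b,n)
S=[]
for s in (1,-1):
    S+=[seg((-.11,s*.087,.024),(-.02,s*.087,.024)),seg((-.165,s*.115,.024),(-.11,s*.087,.024),25)]
S+=[seg((-.015,-.1,.197),(-.015,.1,.197)),seg((.055,-.1,.197),(.055,.1,.197)),seg((-.015,-.1,.12),(-.015,.1,.12))]
M=np.vstack(S)
def views():
    V=[]
    for n in ["scene","top"]:
        p=grab_frame(n); g=cv2.cvtColor(p["image"],cv2.COLOR_RGB2GRAY); e=cv2.Canny(g,40,110)
        V.append((p,cv2.distanceTransform(255-e,cv2.DIST_L2,5)))
    return V
def world(v): 
    c,s=np.cos(v[2]),np.sin(v[2]); return np.c_[v[0]+c*M[:,0]-s*M[:,1],v[1]+s*M[:,0]+c*M[:,1],M[:,2]]
def cost(v,V):
    t=0
    for p,d in V:
        Rm=R.from_quat(p["rotation"]).as_matrix(); q=(world(v)-p["position"])@Rm@np.array(p["K"]).T; q=q[:,:2]/q[:,2:]
        t+=np.minimum(cv2.remap(d,q[:,:1].astype(np.float32),q[:,1:].astype(np.float32),cv2.INTER_LINEAR,borderValue=9),5).mean()
    return t
if __name__=="__main__":
    V=views(); B=[(.44,.51),(.18,.26),(np.radians(75),np.radians(105))]
    for W in (V,V[:1],V[1:]):
        r=differential_evolution(cost,B,args=(W,),seed=1,popsize=20); print(r.x[:2].round(4),np.degrees(r.x[2]).round(2),round(r.fun,2))
        if W is V:
            b=r.x; out=[]
            for (p,d),box in zip(V,[(220,50,360,200),(95,140,235,280)]):
                im=cv2.resize(cv2.cvtColor(p["image"],cv2.COLOR_RGB2BGR)[box[1]:box[3],box[0]:box[2]],None,fx=2.8,fy=2.8,interpolation=cv2.INTER_CUBIC)
                for X in world(b): 
                    u=(proj(p,X)-np.array(box[:2])+.5)*2.8; cv2.circle(im,tuple(int(k) for k in u),1,(0,255,0),-1)
                out.append(im)
            h=min(o.shape[0] for o in out); cv2.imwrite("pics/arch.png",cv2.hconcat([o[:h] for o in out]))
    o=get_obs(); print("j7",o["joints"].round(2))
E
python3 arch.py
```

```text
[0.4826 0.2329] 95.99 3.01
[0.4901 0.2316] 94.23 0.9
[0.4729 0.2168] 98.01 1.83
j7 [ 0.56  0.17 -0.27  1.98  0.05  1.   -0.45]
```

View pics/arch.png

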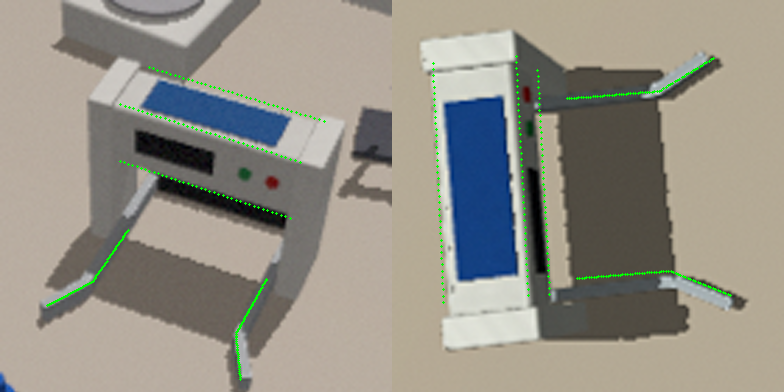

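The views disagree by over a centimetre, so I'll take a close look from above the mouth with the wrist camera and fit the rails numerically.

```bash
python3 -m crank '[{"ax":0,"ay":0,"az":-0.14,"dx":0,"dy":0,"dz":-1.2,"grip":-0.3},{"ax":0,"ay":0,"az":-0.14,"dx":0,"dy":0,"dz":-1.2,"grip":-0.3},{"ax":0,"ay":0,"az":-0.14,"dx":0,"dy":0,"dz":-1.2,"grip":-0.3},{"ax":0,"ay":0,"az":-0.14,"dx":0,"dy":0,"dz":-1.2,"grip":-0.3},{"ax":0,"ay":0,"az":-0.14,"dx":0,"dy":0,"dz":-1.2,"grip":-0.3}]'
python3 -m crank '[{"ax":0,"ay":0,"az":-0.14,"dx":0,"dy":0,"dz":0,"grip":-0.3},{"ax":0,"ay":0,"az":0,"dx":4,"dy":1.5,"dz":0,"grip":-0.3},{"ax":0,"ay":0,"az":0,"dx":4,"dy":1.5,"dz":0,"grip":-0.3},{"ax":0,"ay":0,"az":0,"dx":4,"dy":1.5,"dz":0,"grip":-0.3},{"ax":0,"ay":0,"az":0,"dx":4,"dy":1.5,"dz":0,"grip":-0.3}]'
python3 -m crank '[{"ax":0,"ay":0,"az":0,"dx":3.5,"dy":1.4,"dz":0,"grip":-0.3},{"ax":0,"ay":0,"az":0,"dx":3.5,"dy":1.4,"dz":0,"grip":-0.3},{"ax":0,"ay":0,"az":0,"dx":0,"dy":0,"dz":0,"grip":-0.3},{"ax":0,"ay":0,"az":0,"dx":0,"dy":0,"dz":0,"grip":-0.3},{"ax":0,"ay":0,"az":0,"dx":0,"dy":0,"dz":0,"grip":-0.3}]'
cat > wa.py <<'E'
import arch
from h import *
from scipy.optimize import differential_evolution
p=grab_frame("wrist"); save(p,"arch_w.png"); g=cv2.cvtColor(p["image"],cv2.COLOR_RGB2GRAY); g[280:]=0
e=cv2.Canny(g,40,110); e[275:]=0; d=cv2.distanceTransform(255-e,cv2.DIST_L2,5); V=[(p,d)]
for l,z in [("mouth",0),("head",.12),("arch",0)]:
    for r in landmark_of(p,l)[:1]: print(l,np.round(r["position"],1),round(r["confidence"],2),ray(p,r["position"],z).round(4))
full=arch.M
for name,M in [("rails",full[:130]),("rails+headfront",np.vstack([full[:130],full[130:170]]))]:
    arch.M=M
    r=differential_evolution(arch.cost,[(.44,.51),(.18,.26),(1.4,1.8)],args=(V,),seed=2,popsize=25); print(name,r.x[:2].round(4),np.degrees(r.x[2]).round(2),round(r.fun,2))
    q=np.array([proj(p,X) for X in arch.world(r.x)]); print("px range",q.min(0).round(),q.max(0).round())
to([.49,-.273,.35])
E
python3 wa.py
```

```text
time: 16.0
position: [0.4217, -0.1902, 0.4471]
orientation: [0.709, 0.705, -0.0, -0.0]
ft_force: [0.1, 0.1, -0.2]
finger_gap: 0.648
grip_force: 0.0
time: 16.5
position: [0.4607, -0.0223, 0.4469]
orientation: [0.66, 0.751, 0.0, 0.0]
ft_force: [0.1, 0.3, -0.2]
finger_gap: 0.644
grip_force: 0.0
time: 17.0
position: [0.4793, 0.0481, 0.4464]
orientation: [0.661, 0.751, -0.0, 0.0]
ft_force: [0.6, 0.3, 0.7]
finger_gap: 0.652
grip_force: 0.0
rails [0.4813 0.2108] 96.15 2.58
px range [174.  37.] [360. 168.]
rails+headfront [0.4812 0.2109] 96.23 3.15
px range [123. -26.] [452. 168.]
pos [0.4794 0.0482 0.4467] xaz 97.28 tool z [ 0. -0. -1.] t 17.2 shift cm [-31.99  -3.02   9.68]
```

```bash
cat > wb.py <<'E'
import arch
from h import *
from scipy.optimize import differential_evolution
p=grab_frame("wrist"); R_=masks_of(p,"arch"); r=R_[0]; m=r["mask"].astype(np.uint8); print("mask",r["confidence"],m.sum(),r["position"])
cv2.imwrite("pics/archmask.png",m*255)
for y in range(0,300,20):
    x=np.flatnonzero(np.diff(np.r_[0,m[y],0].astype(int))); print(y,x.tolist())
e=cv2.morphologyEx(m,cv2.MORPH_GRADIENT,np.ones((2,2),np.uint8)); d=cv2.distanceTransform(1-e,cv2.DIST_L2,5); V=[(p,d)]
for z in (0,.024):
    S=[]
    for s in (1,-1): S+=[arch.seg((-.11,s*.087,z),(-.03,s*.087,z)),arch.seg((-.163,s*.114,z),(-.11,s*.087,z),30)]
    arch.M=np.vstack(S)
    q=differential_evolution(arch.cost,[(.44,.51),(.18,.26),(1.4,1.8)],args=(V,),seed=2,popsize=25); print(z,q.x[:2].round(4),np.degrees(q.x[2]).round(2),round(q.fun,2))
    print([proj(p,X).round().tolist() for X in arch.world(q.x)[[0,39,40,69,70,109,110,139]]])
E
python3 wb.py
```

```text
mask 0.57 6308 [340.1, 45.6]
0 [131, 194, 344, 414]
20 [153, 194, 344, 383]
40 [181, 196, 343, 358]
60 [183, 196, 340, 357]
80 [183, 198, 339, 355]
100 [184, 199, 339, 354]
120 [178, 193, 346, 362]
140 [169, 184, 355, 372]
160 []
180 []
200 []
220 []
240 []
260 []
280 []
0 [0.477 0.229] 97.97 0.41
[[199.0, 105.0], [195.0, 35.0], [181.0, 148.0], [199.0, 105.0], [339.0, 104.0], [343.0, 33.0], [357.0, 146.0], [339.0, 104.0]]
0.024 [0.4659 0.2353] 97.91 1.63
[[187.0, 99.0], [182.0, 23.0], [168.0, 145.0], [187.0, 99.0], [336.0, 97.0], [340.0, 21.0], [355.0, 143.0], [336.0, 97.0]]
```

The mask fit is sharp (0.41 px): arch at (0.477,0.229), axis at 98.0°. Now I'll go behind the fin for one look.

```bash
python3 -m crank '[{"ax":0,"ay":0,"az":0,"dx":-4,"dy":-0.1,"dz":0,"grip":-0.3},{"ax":0,"ay":0,"az":0,"dx":-4,"dy":-0.1,"dz":0,"grip":-0.3},{"ax":0,"ay":0,"az":0,"dx":-4,"dy":-0.1,"dz":0,"grip":-0.3},{"ax":0,"ay":0,"az":0,"dx":-4,"dy":-0.1,"dz":0,"grip":-0.3},{"ax":0,"ay":0,"az":0,"dx":-4,"dy":-0.1,"dz":0,"grip":-0.3}]'
python3 -m crank '[{"ax":0,"ay":0,"az":0,"dx":-4,"dy":-0.1,"dz":0,"grip":-0.3},{"ax":0,"ay":0,"az":0,"dx":-4,"dy":-0.1,"dz":0,"grip":-0.3},{"ax":0,"ay":0,"az":0,"dx":-4,"dy":-0.2,"dz":0,"grip":-0.3},{"ax":0,"ay":0,"az":0,"dx":-4,"dy":-0.2,"dz":0,"grip":-0.3},{"ax":0,"ay":0,"az":0,"dx":-3.5,"dy":-0.2,"dz":0,"grip":-0.3}]'
python3 -m crank '[{"ax":0,"ay":0,"az":-0.064,"dx":0,"dy":0,"dz":1,"grip":-0.3},{"ax":0,"ay":0,"az":-0.064,"dx":0,"dy":0,"dz":1,"grip":-0.3},{"ax":0,"ay":0,"az":-0.064,"dx":0,"dy":0,"dz":1,"grip":-0.3},{"ax":0,"ay":0,"az":0,"dx":0,"dy":0,"dz":1,"grip":-0.3},{"ax":0,"ay":0,"az":0,"dx":0,"dy":0,"dz":0,"grip":-0.3}]'
cat > fin.py <<'E'
from h import *
p=grab_frame("wrist"); save(p,"fin.png")
for l,z in [("fin_top",.072),("carrier",0),("jar1",.006),("orange_jar",.006)]:
    for r in landmark_of(p,l)[:7]: print(l,np.round(r["position"],1),round(r["confidence"],2),ray(p,r["position"],z).round(4))
h=cv2.cvtColor(p["image"],cv2.COLOR_RGB2HSV); m=((h[...,0]>100)&(h[...,0]<128)&(h[...,1]>150)).astype(np.uint8)
n,l,s,c=cv2.connectedComponentsWithStats(m)
f=proj(p,(.4945,-.273,.072)); print("expected fin px",f.round(1))
for i in range(1,n):
    if s[i,4]>60:
        w=np.argwhere(l==i)[:,::-1]
        W=np.array([ray(p,u,.072)[:2] for u in w]).astype(np.float32); b=cv2.minAreaRect(W*1000)
        print(s[i].tolist(),c[i].round(1),"rect mm",np.round(b[0],1),np.round(b[1],1),round(b[2],1))
to([.4964,-.2787,.215])
E
python3 fin.py
```

```text
time: 17.8
position: [0.5, -0.1517, 0.4468]
orientation: [0.66, 0.751, -0.0, 0.0]
ft_force: [0.4, 0.8, -0.6]
finger_gap: 0.649
grip_force: 0.0
time: 18.3
position: [0.5168, -0.3467, 0.4465]
orientation: [0.661, 0.751, -0.0, 0.0]
ft_force: [-0.1, 0.6, -0.1]
finger_gap: 0.647
grip_force: 0.0
time: 18.8
position: [0.5168, -0.3443, 0.4051]
orientation: [0.586, 0.81, -0.0, -0.001]
ft_force: [-0.4, 0.1, -0.7]
finger_gap: 0.65
grip_force: 0.0
fin_top [251.  100.7] 0.88 [ 0.4922 -0.2731  0.072 ]
jar1 [254.   26.7] 0.62 [ 0.4717 -0.2018  0.006 ]
orange_jar [275.  192.8] 0.65 [ 0.5522 -0.3643  0.006 ]
orange_jar [364.1 201.6] 0.55 [ 0.6574 -0.3409  0.006 ]
expected fin px [253.5 101.4]
[231, 0, 44, 33, 1209] [252.9  14. ] rect mm [ 471.7 -206.9] [36.6 24.6] 18.3
[247, 83, 13, 39, 503] [253. 102.] rect mm [ 494.4 -273.9] [11.1 33.4] 18.3
[327, 362, 16, 20, 178] [335.1 374.5] rect mm [ 680.5 -530.2] [17.7 27.2] 18.4
pos [ 0.5175 -0.3441  0.4073] xaz 108.36 tool z [ 0.001 -0.001 -1.   ] t 19.05 shift cm [ 6.89  0.04 19.23]
```

The fin rectangle is at (0.4944,-0.2739), yaw 108.3°, as expected. I'll go above it, descend and pinch.

```bash
python3 -m crank '[{"ax":0,"ay":0,"az":0,"dx":3,"dy":0,"dz":0,"grip":-0.3},{"ax":0,"ay":0,"az":0,"dx":2.8,"dy":-0.1,"dz":0,"grip":-0.3},{"ax":0,"ay":0,"az":0,"dx":1,"dy":0,"dz":0,"grip":-0.3},{"ax":0,"ay":0,"az":0,"dx":0,"dy":0,"dz":3,"grip":-0.3},{"ax":0,"ay":0,"az":0,"dx":0,"dy":0,"dz":3,"grip":-0.3}]'
python3 -m crank '[{"ax":0,"ay":0,"az":0,"dx":0,"dy":0,"dz":4,"grip":-0.3},{"ax":0,"ay":0,"az":0,"dx":0,"dy":0,"dz":3,"grip":-0.3},{"ax":0,"ay":0,"az":0,"dx":0,"dy":0,"dz":3,"grip":-0.3},{"ax":0,"ay":0,"az":0,"dx":0,"dy":0,"dz":2,"grip":-0.3},{"ax":0,"ay":0,"az":0,"dx":0,"dy":0,"dz":1.2,"grip":-0.3}]'
python3 -m crank '[{"ax":0,"ay":0,"az":0,"dx":0,"dy":0,"dz":0,"grip":0.3},{"ax":0,"ay":0,"az":0,"dx":0,"dy":0,"dz":0,"grip":0.5},{"ax":0,"ay":0,"az":0,"dx":0,"dy":0,"dz":0,"grip":0.6},{"ax":0,"ay":0,"az":0,"dx":0,"dy":0,"dz":0,"grip":0.7},{"ax":0,"ay":0,"az":0,"dx":0,"dy":0,"dz":0,"grip":1}]' 15
python3 -m crank '[{"ax":0,"ay":0,"az":0,"dx":0,"dy":0,"dz":0,"grip":1},{"ax":0,"ay":0,"az":0,"dx":0,"dy":0,"dz":0,"grip":1},{"ax":0,"ay":0,"az":0,"dx":0,"dy":0,"dz":0,"grip":1},{"ax":0,"ay":0,"az":0,"dx":0,"dy":0,"dz":0,"grip":1},{"ax":0,"ay":0,"az":0,"dx":0,"dy":0,"dz":0,"grip":1}]' 30
```

```text
time: 19.55
position: [0.4954, -0.2802, 0.3476]
orientation: [0.585, 0.811, -0.0, 0.002]
ft_force: [-0.6, 0.1, -1.0]
finger_gap: 0.651
grip_force: 0.0
time: 20.05
position: [0.4948, -0.2803, 0.2131]
orientation: [0.585, 0.811, -0.0, -0.001]
ft_force: [-0.2, 0.1, 0.4]
finger_gap: 0.655
grip_force: 0.0
time: 20.55
position: [0.4952, -0.2801, 0.2155]
orientation: [0.585, 0.811, 0.0, 0.001]
ft_force: [-0.8, -0.7, -0.1]
finger_gap: 0.23
grip_force: 0.0
time: 21.05
position: [0.4954, -0.28, 0.2153]
orientation: [0.585, 0.811, 0.0, 0.001]
ft_force: [1.0, 1.2, 5.4]
finger_gap: 0.164
grip_force: 30.0
```

The fin is held (14 mm gap). I'll turn the carrier 10.4° onto the arch axis, then slide it diagonally onto the lane line.

```bash
cat > lane.py <<'E'
from h import *
o=get_obs(); M=R.from_quat(o["orientation"]).as_matrix(); t=o["position"]; A=np.radians(97.97)
x=np.array([np.cos(A),np.sin(A)]); y=np.array([-x[1],x[0]]); c=t[:2]+.1345*M[:2,0]; d=c-[.477,.229]
print("carrier(arch frame) mm",round(d@x*1000,1),round(d@y*1000,1),"yaw err deg",round(np.degrees(np.arctan2(M[1,0],M[0,0])-A),2),"z",round(t[2],4),"f",o["ft_force"].round(1),"gap",round(o["finger_gap"],3))
E
python3 -m crank '[{"ax":0,"ay":0,"az":0.02,"dx":0,"dy":0,"dz":0,"grip":1},{"ax":0,"ay":0,"az":0.04,"dx":0.1,"dy":0,"dz":0,"grip":1},{"ax":0,"ay":0,"az":0.04,"dx":0.1,"dy":0,"dz":0,"grip":1},{"ax":0,"ay":0,"az":0.04,"dx":0.2,"dy":0,"dz":0,"grip":1},{"ax":0,"ay":0,"az":0.04,"dx":0.3,"dy":0.1,"dz":0,"grip":1}]'
python3 lane.py
python3 -m crank '[{"ax":0,"ay":0,"az":0,"dx":0.4,"dy":0.2,"dz":0,"grip":1},{"ax":0,"ay":0,"az":0,"dx":0.5,"dy":0.25,"dz":0,"grip":1},{"ax":0,"ay":0,"az":0,"dx":0.5,"dy":0.25,"dz":0,"grip":1},{"ax":0,"ay":0,"az":0,"dx":0.5,"dy":0.25,"dz":0,"grip":1},{"ax":0,"ay":0,"az":0,"dx":0.5,"dy":0.25,"dz":0,"grip":1}]'
python3 lane.py
```

```text
time: 21.55
position: [0.4925, -0.2745, 0.2152]
orientation: [0.656, 0.755, -0.002, -0.001]
ft_force: [-8.5, -4.7, 11.6]
finger_gap: 0.157
grip_force: 30.5
carrier(arch frame) mm -366.2 54.4 yaw err deg 0.0 z 0.2152 f [-8.5 -4.7 11.6] gap 0.157
time: 22.05
position: [0.5024, -0.2497, 0.2153]
orientation: [0.656, 0.755, -0.001, 0.001]
ft_force: [-1.5, -7.1, 5.7]
finger_gap: 0.158
grip_force: 30.1
carrier(arch frame) mm -343.1 41.3 yaw err deg 0.04 z 0.2153 f [-1.5 -7.1  5.7] gap 0.158
```

Force is modest, just sliding friction. Continuing.

```bash
python3 -m crank '[{"ax":0,"ay":0,"az":0,"dx":0.5,"dy":0.3,"dz":0,"grip":1},{"ax":0,"ay":0,"az":0,"dx":0.5,"dy":0.3,"dz":0,"grip":1},{"ax":0,"ay":0,"az":0,"dx":0.5,"dy":0.3,"dz":0,"grip":1},{"ax":0,"ay":0,"az":0,"dx":0.5,"dy":0.3,"dz":0,"grip":1},{"ax":0,"ay":0,"az":0,"dx":0.5,"dy":0.3,"dz":0,"grip":1}]'
python3 -m crank '[{"ax":0,"ay":0,"az":0,"dx":0.5,"dy":0.3,"dz":0,"grip":1},{"ax":0,"ay":0,"az":0,"dx":0.5,"dy":0.3,"dz":0,"grip":1},{"ax":0,"ay":0,"az":0,"dx":0.5,"dy":0.3,"dz":0,"grip":1},{"ax":0,"ay":0,"az":0,"dx":0.5,"dy":0.3,"dz":0,"grip":1},{"ax":0,"ay":0,"az":0,"dx":0.5,"dy":0.3,"dz":0,"grip":1}]'
python3 lane.py
cat > chk.py <<'E'
from h import *
A=np.radians(97.97); x=np.array([np.cos(A),np.sin(A)]); y=np.array([-x[1],x[0]])
for n in ["scene","top"]:
    p=grab_frame(n)
    for l,z in [("jar1",.006),("orange_jar",.006),("carrier",0),("fin_top",.072)]:
        print(n,l,[(*(1000*np.array([(w:=ray(p,r["position"],z)[:2]-[.477,.229])@x,w@y])).round().astype(int).tolist(),round(r["confidence"],2)) for r in landmark_of(p,l)[:7]])
E
python3 chk.py
```

```text
time: 22.55
position: [0.5137, -0.2229, 0.2153]
orientation: [0.656, 0.755, -0.001, 0.001]
ft_force: [-3.2, -7.4, 7.9]
finger_gap: 0.161
grip_force: 30.1
time: 23.05
position: [0.525, -0.1962, 0.2153]
orientation: [0.656, 0.755, -0.002, 0.001]
ft_force: [-3.5, -8.0, 8.1]
finger_gap: 0.159
grip_force: 30.1
carrier(arch frame) mm -293.2 11.5 yaw err deg 0.04 z 0.2153 f [-3.5 -8.   8.1] gap 0.159
scene jar1 [(-250, 11, 0.74), (-291, 13, 0.71), (-320, -31, 0.69), (-348, 15, 0.6), (-265, 57, 0.47)]
scene orange_jar [(-593, 8, 0.9), (-594, -97, 0.87), (-391, 26, 0.29)]
scene carrier []
scene fin_top [(-422, 5, 0.85)]
top jar1 [(-322, 56, 0.82), (-316, -36, 0.75), (-351, 16, 0.56), (-286, 9, 0.53), (-268, 64, 0.5)]
top orange_jar [(-592, 13, 0.9), (-588, -94, 0.89), (-263, -26, 0.78)]
top carrier [(-286, 14, 0.88)]
top fin_top []
```

```bash
python3 -m crank '[{"ax":0,"ay":0,"az":0,"dx":0.5,"dy":0.25,"dz":0,"grip":1},{"ax":0,"ay":0,"az":0,"dx":0.5,"dy":0.25,"dz":0,"grip":1},{"ax":0,"ay":0,"az":0,"dx":0.5,"dy":0.25,"dz":0,"grip":1},{"ax":0,"ay":0,"az":0,"dx":0.5,"dy":0.2,"dz":0,"grip":1},{"ax":0,"ay":0,"az":0,"dx":0.5,"dy":0.15,"dz":0,"grip":1}]'
python3 -m crank '[{"ax":0,"ay":0,"az":0,"dx":0.6,"dy":0,"dz":0,"grip":1},{"ax":0,"ay":0,"az":0,"dx":0.6,"dy":0,"dz":0,"grip":1},{"ax":0,"ay":0,"az":0,"dx":0.6,"dy":0,"dz":0,"grip":1},{"ax":0,"ay":0,"az":0,"dx":0.6,"dy":0,"dz":0,"grip":1},{"ax":0,"ay":0,"az":0,"dx":0.6,"dy":0,"dz":0,"grip":1}]'
python3 -m crank '[{"ax":0,"ay":0,"az":0,"dx":0.6,"dy":0,"dz":0,"grip":1},{"ax":0,"ay":0,"az":0,"dx":0.6,"dy":0,"dz":0,"grip":1},{"ax":0,"ay":0,"az":0,"dx":0.6,"dy":0,"dz":0,"grip":1},{"ax":0,"ay":0,"az":0,"dx":0.6,"dy":0,"dz":0,"grip":1},{"ax":0,"ay":0,"az":0,"dx":0.6,"dy":0,"dz":0,"grip":1}]'
python3 -m crank '[{"ax":0,"ay":0,"az":0,"dx":0.6,"dy":0,"dz":0,"grip":1},{"ax":0,"ay":0,"az":0,"dx":0.6,"dy":0,"dz":0,"grip":1},{"ax":0,"ay":0,"az":0,"dx":0.6,"dy":0,"dz":0,"grip":1},{"ax":0,"ay":0,"az":0,"dx":0.6,"dy":0,"dz":0,"grip":1},{"ax":0,"ay":0,"az":0,"dx":0.5,"dy":0,"dz":0,"grip":1}]'
python3 lane.py; python3 chk.py
python3 - <<'E'
from h import *
p=grab_frame("wrist"); A=np.radians(97.97); x=np.array([np.cos(A),np.sin(A)]); y=np.array([-x[1],x[0]])
m=masks_of(p,"arch"); print(len(m))
if m:
    m=m[0]["mask"]
    for r in range(0,260,20):
        c=np.flatnonzero(np.diff(np.r_[0,m[r],0].astype(int))); print(r,[(int(k),*(1000*np.array([(w:=ray(p,(k,r),0)[:2]-[.477,.229])@x,w@y])).round().astype(int).tolist()) for k in c])
E
```

```text
time: 24.05
position: [0.5328, -0.1698, 0.2153]
orientation: [0.656, 0.755, -0.001, 0.001]
ft_force: [-1.4, -9.2, 6.3]
finger_gap: 0.16
grip_force: 30.0
time: 24.55
position: [0.529, -0.1399, 0.2153]
orientation: [0.656, 0.755, -0.001, 0.002]
ft_force: [1.0, -7.9, 5.5]
finger_gap: 0.159
grip_force: 30.0
time: 25.05
position: [0.5248, -0.1102, 0.2153]
orientation: [0.656, 0.754, -0.001, 0.001]
ft_force: [0.3, -7.4, 5.5]
finger_gap: 0.155
grip_force: 30.0
time: 25.55
position: [0.5208, -0.0813, 0.2153]
orientation: [0.656, 0.755, -0.001, 0.001]
ft_force: [0.1, -7.9, 6.1]
finger_gap: 0.155
grip_force: 30.0
carrier(arch frame) mm -178.9 -0.4 yaw err deg 0.0 z 0.2153 f [ 0.1 -7.9  6.1] gap 0.155
scene jar1 [(-211, -39, 0.77), (-135, -2, 0.5), (-177, -8, 0.48)]
scene orange_jar [(-600, 4, 0.87), (-309, -142, 0.7), (-591, -98, 0.67), (-158, -49, 0.48)]
scene carrier []
scene fin_top [(-311, -2, 0.55)]
top jar1 [(-205, 39, 0.85), (-165, 45, 0.78), (-202, -48, 0.77), (-127, 1, 0.68), (-168, -4, 0.59), (-236, 5, 0.52)]
top orange_jar [(-145, -43, 0.85), (-593, 14, 0.76), (-588, -94, 0.69)]
top carrier [(-172, 6, 0.67)]
top fin_top []
1
0 []
20 [(223, -197, 15), (281, -197, -16)]
40 [(201, -207, 27), (302, -207, -28)]
60 [(192, -217, 32), (311, -217, -33)]
80 [(191, -227, 33), (313, -227, -35)]
100 [(194, -238, 32), (311, -238, -34)]
120 [(204, -249, 27), (299, -249, -28)]
140 [(236, -260, 8), (268, -260, -10)]
160 []
180 []
200 []
220 []
240 []
```

On the lane line. I'll slide in while watching the lateral force (world x).

```bash
python3 -m crank '[{"ax":0,"ay":0,"az":0,"dx":0.5,"dy":0,"dz":0,"grip":1},{"ax":0,"ay":0,"az":0,"dx":0.5,"dy":0,"dz":0,"grip":1},{"ax":0,"ay":0,"az":0,"dx":0.5,"dy":0,"dz":0,"grip":1},{"ax":0,"ay":0,"az":0,"dx":0.5,"dy":0,"dz":0,"grip":1},{"ax":0,"ay":0,"az":0,"dx":0.5,"dy":0,"dz":0,"grip":1}]'
python3 -m crank '[{"ax":0,"ay":0,"az":0,"dx":0.5,"dy":0,"dz":0,"grip":1},{"ax":0,"ay":0,"az":0,"dx":0.5,"dy":0,"dz":0,"grip":1},{"ax":0,"ay":0,"az":0,"dx":0.5,"dy":0,"dz":0,"grip":1},{"ax":0,"ay":0,"az":0,"dx":0.5,"dy":0,"dz":0,"grip":1},{"ax":0,"ay":0,"az":0,"dx":0.5,"dy":0,"dz":0,"grip":1}]'
python3 -m crank '[{"ax":0,"ay":0,"az":0,"dx":0.4,"dy":0,"dz":0,"grip":1},{"ax":0,"ay":0,"az":0,"dx":0.4,"dy":0,"dz":0,"grip":1},{"ax":0,"ay":0,"az":0,"dx":0.4,"dy":0,"dz":0,"grip":1},{"ax":0,"ay":0,"az":0,"dx":0.4,"dy":0,"dz":0,"grip":1},{"ax":0,"ay":0,"az":0,"dx":0.4,"dy":0,"dz":0,"grip":1}]'
python3 lane.py
```

```text
time: 26.65
position: [0.5174, -0.0568, 0.2153]
orientation: [0.656, 0.754, -0.001, 0.002]
ft_force: [0.9, -8.2, 6.0]
finger_gap: 0.161
grip_force: 30.0
time: 27.15
position: [0.5139, -0.0321, 0.2153]
orientation: [0.656, 0.754, -0.001, 0.001]
ft_force: [0.6, -8.3, 6.1]
finger_gap: 0.159
grip_force: 30.0
time: 27.65
position: [0.5112, -0.0124, 0.2153]
orientation: [0.656, 0.754, -0.001, 0.001]
ft_force: [0.4, -8.6, 6.9]
finger_gap: 0.161
grip_force: 30.0
carrier(arch frame) mm -109.3 -0.4 yaw err deg -0.03 z 0.2153 f [ 0.4 -8.6  6.9] gap 0.161
```

```bash
python3 -m crank '[{"ax":0,"ay":0,"az":0,"dx":0.5,"dy":0,"dz":0,"grip":1},{"ax":0,"ay":0,"az":0,"dx":0.5,"dy":0,"dz":0,"grip":1},{"ax":0,"ay":0,"az":0,"dx":0.5,"dy":0,"dz":0,"grip":1},{"ax":0,"ay":0,"az":0,"dx":0.5,"dy":0,"dz":0,"grip":1},{"ax":0,"ay":0,"az":0,"dx":0.5,"dy":0,"dz":0,"grip":1}]'
python3 -m crank '[{"ax":0,"ay":0,"az":0,"dx":0.5,"dy":0,"dz":0,"grip":1},{"ax":0,"ay":0,"az":0,"dx":0.5,"dy":0,"dz":0,"grip":1},{"ax":0,"ay":0,"az":0,"dx":0.5,"dy":0,"dz":0,"grip":1},{"ax":0,"ay":0,"az":0,"dx":0.5,"dy":0,"dz":0,"grip":1},{"ax":0,"ay":0,"az":0,"dx":0.5,"dy":0,"dz":0,"grip":1}]'
python3 -m crank '[{"ax":0,"ay":0,"az":0,"dx":0.4,"dy":0,"dz":0,"grip":1},{"ax":0,"ay":0,"az":0,"dx":0.4,"dy":0,"dz":0,"grip":1},{"ax":0,"ay":0,"az":0,"dx":0.4,"dy":0,"dz":0,"grip":1},{"ax":0,"ay":0,"az":0,"dx":0.4,"dy":0,"dz":0,"grip":1},{"ax":0,"ay":0,"az":0,"dx":0.4,"dy":0,"dz":0,"grip":1}]'
python3 lane.py
```

```text
time: 28.15
position: [0.5077, 0.0123, 0.2153]
orientation: [0.656, 0.754, -0.001, 0.001]
ft_force: [1.4, -9.0, 7.6]
finger_gap: 0.16
grip_force: 30.0
time: 28.65
position: [0.5042, 0.037, 0.2153]
orientation: [0.657, 0.754, -0.001, 0.002]
ft_force: [2.1, -9.8, 7.1]
finger_gap: 0.161
grip_force: 30.0
time: 29.15
position: [0.5015, 0.0567, 0.2153]
orientation: [0.657, 0.754, -0.001, 0.002]
ft_force: [1.4, -9.9, 8.2]
finger_gap: 0.16
grip_force: 30.0
carrier(arch frame) mm -39.5 -0.5 yaw err deg -0.05 z 0.2153 f [ 1.4 -9.9  8.2] gap 0.16
```

```bash
python3 -m crank '[{"ax":0,"ay":0,"az":0,"dx":0.4,"dy":0,"dz":0,"grip":1},{"ax":0,"ay":0,"az":0,"dx":0.4,"dy":0,"dz":0,"grip":1},{"ax":0,"ay":0,"az":0,"dx":0.4,"dy":0,"dz":0,"grip":1},{"ax":0,"ay":0,"az":0,"dx":0.4,"dy":0,"dz":0,"grip":1},{"ax":0,"ay":0,"az":0,"dx":0.3,"dy":0,"dz":0,"grip":1}]'
python3 -m crank '[{"ax":0,"ay":0,"az":0,"dx":0.3,"dy":0,"dz":0,"grip":1},{"ax":0,"ay":0,"az":0,"dx":0.3,"dy":0,"dz":0,"grip":1},{"ax":0,"ay":0,"az":0,"dx":0.2,"dy":0,"dz":0,"grip":1},{"ax":0,"ay":0,"az":0,"dx":0.2,"dy":0,"dz":0,"grip":1},{"ax":0,"ay":0,"az":0,"dx":0.2,"dy":0,"dz":0,"grip":1}]'
python3 -m crank '[{"ax":0,"ay":0,"az":0,"dx":0.2,"dy":0,"dz":0,"grip":1},{"ax":0,"ay":0,"az":0,"dx":0.1,"dy":0,"dz":0,"grip":1},{"ax":0,"ay":0,"az":0,"dx":0.1,"dy":0,"dz":0,"grip":1},{"ax":0,"ay":0,"az":0,"dx":0.1,"dy":0,"dz":0,"grip":1},{"ax":0,"ay":0,"az":0,"dx":0.1,"dy":0,"dz":0,"grip":1}]'
python3 lane.py
```

```text
time: 29.65
position: [0.4988, 0.0756, 0.2153]
orientation: [0.657, 0.754, -0.001, 0.002]
ft_force: [2.4, -10.6, 8.6]
finger_gap: 0.155
grip_force: 30.0
time: 30.15
position: [0.4972, 0.0872, 0.2153]
orientation: [0.657, 0.754, -0.001, 0.002]
ft_force: [1.3, -10.7, 9.3]
finger_gap: 0.16
grip_force: 30.0
time: 30.65
position: [0.4964, 0.0931, 0.2153]
orientation: [0.657, 0.754, -0.001, 0.002]
ft_force: [2.5, -10.7, 9.5]
finger_gap: 0.157
grip_force: 30.0
carrier(arch frame) mm -2.8 -0.5 yaw err deg -0.05 z 0.2153 f [  2.5 -10.7   9.5] gap 0.157
```

Not yet against the stop. Creeping 1 mm per row until the force rises.

```bash
python3 -m crank '[{"ax":0,"ay":0,"az":0,"dx":0.1,"dy":0,"dz":0,"grip":1},{"ax":0,"ay":0,"az":0,"dx":0.1,"dy":0,"dz":0,"grip":1},{"ax":0,"ay":0,"az":0,"dx":0.1,"dy":0,"dz":0,"grip":1},{"ax":0,"ay":0,"az":0,"dx":0,"dy":0,"dz":0,"grip":1},{"ax":0,"ay":0,"az":0,"dx":0,"dy":0,"dz":0,"grip":1}]'; python3 lane.py
```

```text
time: 31.15
position: [0.496, 0.0962, 0.2153]
orientation: [0.657, 0.754, -0.001, 0.002]
ft_force: [1.3, -9.5, 8.6]
finger_gap: 0.159
grip_force: 30.0
carrier(arch frame) mm 0.4 -0.5 yaw err deg -0.04 z 0.2153 f [ 1.3 -9.5  8.6] gap 0.159
```

```bash
python3 -m crank '[{"ax":0,"ay":0,"az":0,"dx":0.1,"dy":0,"dz":0,"grip":1},{"ax":0,"ay":0,"az":0,"dx":0.1,"dy":0,"dz":0,"grip":1},{"ax":0,"ay":0,"az":0,"dx":0.1,"dy":0,"dz":0,"grip":1},{"ax":0,"ay":0,"az":0,"dx":0,"dy":0,"dz":0,"grip":1},{"ax":0,"ay":0,"az":0,"dx":0,"dy":0,"dz":0,"grip":1}]'; python3 lane.py; python3 chk.py
```

```text
time: 31.65
position: [0.4955, 0.0991, 0.2153]
orientation: [0.657, 0.754, -0.001, 0.002]
ft_force: [1.5, -10.6, 9.3]
finger_gap: 0.156
grip_force: 30.0
carrier(arch frame) mm 3.3 -0.5 yaw err deg -0.05 z 0.2153 f [  1.5 -10.6   9.3] gap 0.156
scene jar1 [(11, 0, 0.56), (-43, -37, 0.45), (57, 0, 0.44), (-36, 5, 0.44)]
scene orange_jar [(-592, -106, 0.9), (-599, 4, 0.69), (28, -42, 0.51)]
scene carrier [(-9, -9, 0.68), (10, 0, 0.43)]
scene fin_top [(-135, -6, 0.65)]
top jar1 [(-21, 43, 0.49), (7, -3, 0.36)]
top orange_jar [(-595, 10, 0.86), (-587, -90, 0.85)]
top carrier []
top fin_top []
```

```bash
python3 -m crank '[{"ax":0,"ay":0,"az":0,"dx":0.1,"dy":0,"dz":0,"grip":1},{"ax":0,"ay":0,"az":0,"dx":0.1,"dy":0,"dz":0,"grip":1},{"ax":0,"ay":0,"az":0,"dx":0.1,"dy":0,"dz":0,"grip":1},{"ax":0,"ay":0,"az":0,"dx":0,"dy":0,"dz":0,"grip":1},{"ax":0,"ay":0,"az":0,"dx":0,"dy":0,"dz":0,"grip":1}]'; python3 lane.py
```

```text
time: 32.65
position: [0.4955, 0.0999, 0.2152]
orientation: [0.657, 0.754, -0.002, 0.002]
ft_force: [2.1, -17.1, 11.1]
finger_gap: 0.159
grip_force: 30.0
carrier(arch frame) mm 4.1 -0.7 yaw err deg -0.14 z 0.2152 f [  2.1 -17.1  11.1] gap 0.159
```

Contact with the stop: motion stalled and the force rose. I'll ease the push, release, and lift straight up.

```bash
python3 -m crank '[{"ax":0,"ay":0,"az":0,"dx":-0.1,"dy":0,"dz":0,"grip":1},{"ax":0,"ay":0,"az":0,"dx":0,"dy":0,"dz":0,"grip":1},{"ax":0,"ay":0,"az":0,"dx":0,"dy":0,"dz":0,"grip":0.5},{"ax":0,"ay":0,"az":0,"dx":0,"dy":0,"dz":0,"grip":0.2},{"ax":0,"ay":0,"az":0,"dx":0,"dy":0,"dz":0,"grip":0}]'
python3 -m crank '[{"ax":0,"ay":0,"az":0,"dx":0,"dy":0,"dz":0,"grip":0},{"ax":0,"ay":0,"az":0,"dx":0,"dy":0,"dz":-1,"grip":0},{"ax":0,"ay":0,"az":0,"dx":0,"dy":0,"dz":-2,"grip":0},{"ax":0,"ay":0,"az":0,"dx":-1,"dy":0,"dz":-3,"grip":0},{"ax":0,"ay":0,"az":0,"dx":-2,"dy":0,"dz":-4,"grip":0}]'
python3 -m crank '[{"ax":0,"ay":0,"az":0,"dx":-3,"dy":0,"dz":-4,"grip":0},{"ax":0,"ay":0,"az":0,"dx":-3,"dy":0,"dz":-4,"grip":0},{"ax":0,"ay":0,"az":0,"dx":0,"dy":0,"dz":-2,"grip":0},{"ax":0,"ay":0,"az":0,"dx":0,"dy":0,"dz":0,"grip":0},{"ax":0,"ay":0,"az":0,"dx":0,"dy":0,"dz":0,"grip":0}]'
python3 chk.py
python3 - <<'E'
from h import *
p=grab_frame("wrist"); A=np.radians(97.97); x=np.array([np.cos(A),np.sin(A)]); y=np.array([-x[1],x[0]])
h=cv2.cvtColor(p["image"],cv2.COLOR_RGB2HSV); m=((h[...,0]>100)&(h[...,0]<128)&(h[...,1]>150)).astype(np.uint8)
n,l,s,c=cv2.connectedComponentsWithStats(m)
for i in range(1,n):
    if s[i,4]>60:
        w=ray(p,c[i],.072)[:2]-[.477,.229]; print(s[i].tolist(),"fin? mm",(w@x*1000).round(1),(w@y*1000).round(1))
for l,z in [("fin_top",.072),("jar1",.006),("orange_jar",.006)]:
    for r in landmark_of(p,l)[:7]:
        w=ray(p,r["position"],z)[:2]-[.477,.229]; print(l,round(r["confidence"],2),(w@x*1000).round(1),(w@y*1000).round(1))
E
```

```text
time: 33.15
position: [0.4942, 0.1042, 0.2144]
orientation: [0.655, 0.755, -0.0, -0.0]
ft_force: [0.0, 0.4, -0.2]
finger_gap: 0.388
grip_force: 0.0
time: 33.65
position: [0.4979, 0.0753, 0.3152]
orientation: [0.654, 0.756, -0.001, -0.001]
ft_force: [1.5, -0.6, 0.2]
finger_gap: 0.499
grip_force: 0.0
time: 34.15
position: [0.5067, 0.0151, 0.4149]
orientation: [0.655, 0.755, 0.0, 0.0]
ft_force: [-0.1, -0.1, -0.5]
finger_gap: 0.499
grip_force: 0.0
scene jar1 [(-46, 6, 0.88), (-25, 42, 0.71), (-22, -39, 0.69), (14, -4, 0.57), (21, 35, 0.45), (48, -7, 0.36), (-406, -125, 0.26)]
scene orange_jar [(-600, 1, 0.81), (-591, -105, 0.71), (23, -48, 0.49)]
scene carrier [(0, 9, 0.81)]
scene fin_top [(-131, -2, 0.89)]
top jar1 [(-15, 42, 0.82), (-60, 4, 0.64), (-24, -44, 0.57), (8, -10, 0.54)]
top orange_jar [(-592, 12, 0.9), (-589, -92, 0.88)]
top carrier [(13, 12, 0.69)]
top fin_top []
[234, 0, 37, 13, 359] fin? mm -61.5 -0.4
[246, 63, 13, 39, 504] fin? mm -125.0 -0.3
fin_top 0.79 -123.1 -1.6
jar1 0.91 -49.8 -2.1
```

The fin sits at -125 mm, which matches home (-128 ±3). The jars visible beyond the head are in their places and the arm is clear, so I'm handing in.

```bash
python3 -c "
from station import *
print(job_done())"
```

```text
the job is handed in; nothing more can be done
None
```

The orange-stoppered jar is in the empty place, and the carrier was pushed up against the back stop under the arch and released; the last camera check found nothing upset, but not every jar was visible under the head, and the hand-in returned no verdict.

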